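# Emboss the tin's and the skewer block's labels

## Task

Take the spring-loaded embossing stamp with the round foot and emboss the blank round label on the spice tin's lid, then the one on the sloping face of the skewer block: each time set the foot square and central on the label, press smoothly without ramming until the foot has sunk well over half its travel, hold it there for half a second, and lift it straight off without sliding. Then stand the stamp upright in the middle of the ceramic trivet and let go, leaving the other loose things where they are.

Things in the scene. Friction and masses are not known exactly. Their poses are not given: they have to be found in the camera images.
- stamp: the embossing stamp with the ROUND foot, loose, standing upright on the pavers: 126 mm tall, 190 g nominal; plain wooden cylindrical handle 26 mm in diameter from 57 to 123 mm above its foot's face (thin steel cap above), steel sleeve 32 mm in diameter at 22 to 57 mm, round steel foot 36 mm in diameter at 0 to 9 mm. Origin: centre of the foot's face while the foot is out; z runs up the handle. It is round, so its yaw means nothing
- stamp_foot (a joint): how far the stamp's sprung foot is pushed in towards the handle, in m: 0 out, 0.010 fully in. Spring: starts to give at 2.4 N, 8.4 N at 5 mm, 14.4 N at 10 mm, then a hard stop; it springs out by itself
- stamp_face (a point): centre of the face of the round stamp's foot (moves in with the foot)
- square_stamp: another stamp, not to be used, loose and upright: SQUARE foot 46 x 46 x 12 mm, 26 mm wooden handle, 102 mm tall in all. Origin: centre of its underside
- canister: white plastic screw-top canister, loose, upright, 68 mm across its grey lid, 105 mm tall. Origin: centre of its underside. The two stamps and the canister stand in a row to the robot's right, in any order
- tin_label: round blank aluminium label 48 mm in diameter, 3 mm thick, fixed flat on the lid of the small stainless spice tin (68 mm across); the tin is fixed on a turntable. Origin: centre of the label's upper face, 87 mm above the pavers, level; z points up
- susan_top (a joint): the lazy susan's turn about its vertical axis, rad, counter-clockwise positive from above; stiff to turn (0.25 N m). Its wooden top is 210 mm across, 22 mm high, the tin's centre is 60 mm from the axis; it also carries a 79 mm tall ceramic jar (tops above the pavers)
- grinder_top (a point): top of a wooden grinder fixed on the lazy susan, opposite the tin (120 mm between centres): 152 mm above the pavers, up to 52 mm across
- block: wooden skewer block fixed on the ledge, 140 mm wide along its y. Origin: on the pavers, under the block; x points to its back; it stands turned so that its front faces the robot's right, partly towards the robot. Sloping front face from 35 mm high at x -75 mm up to 81 mm high at x +5 mm, level top at 81 mm back to x +70 mm with drilled slots; three skewers stand fixed in it at x +50 mm, y -50, 0 and +50 mm, reaching 180 mm above the pavers
- block_label: round blank aluminium label 48 mm in diameter, 3 mm thick, fixed in the middle of the block's sloping face. Origin: centre of the label's outer face, about 60 mm above the pavers; z points out of the face, 30 degrees from vertical, leaning to the block's front (-x of the block)
- trivet_top (a point): centre of the top of the white ceramic trivet, a flat disc 130 mm in diameter, 12 mm thick, fixed
- ramekin: small white open ceramic pot, loose, 70 mm across, 40 mm tall. Origin: centre of its underside
- tongs: tongs with steel arms and orange silicone ends, loose, lying flat on the robot's far right, beyond the row of stamps: 220 mm long along their x, about 90 mm wide, 16 mm tall. Origin: middle of the underside
- sauce: amber sauce bottle, loose, upright, 56 mm across, 190 mm tall, beyond the lazy susan. Origin: centre of its underside
- shaker: glass salt shaker with a steel cap, loose, upright, 42 mm across, 78 mm tall, beyond the row of stamps. Origin: centre of its underside
- brush: basting brush, loose, lying on the far left, along its x. Origin: at its underside
Not all that is in view belongs to the job. What is shaped like the stamp but blue or pink is not meant.

How it is judged (in metres and radians):
On the way, in this order (a step that is already met when the one before it is completed fails the run):
1. the round stamp is pressed square and central on the tin's label, its foot in by more than 5 mm (value of joint stamp_foot above 0.005 m and distance between stamp_face and tin_label below 0.007 m and angle between the z axis of stamp and the z axis of tin_label, either way round below 0.13 rad and contact force between stamp and tin_label above 3 N), for 0.25 s.
2. the stamp is lifted off the tin's label (z of stamp_face in the frame of tin_label above 0.025 m and value of joint stamp_foot below 0.002 m), for 0.1 s.
3. the round stamp is pressed square and central on the block's sloping label, its foot in by more than 5 mm (value of joint stamp_foot above 0.005 m and distance between stamp_face and block_label below 0.007 m and angle between the z axis of stamp and the z axis of block_label, either way round below 0.13 rad and contact force between stamp and block_label above 3 N), for 0.25 s.
4. the stamp is lifted off the block's label (z of stamp_face in the frame of block_label above 0.025 m and value of joint stamp_foot below 0.002 m), for 0.1 s.
At the end, for the whole second after the job is handed in: After both labels were embossed, the round-footed stamp stands released, upright (within 0.1 rad) and at rest on the trivet's top, its foot's centre within 30 mm of the trivet's centre; the other loose things are within 30 mm of where they began (horizontal distance between stamp_face and trivet_top below 0.03 m and z of stamp_face in the frame of trivet_top between -0.004 and 0.004 m and angle between stamp's own z axis and vertical below 0.1 rad and linear speed of stamp below 0.02 m/s and angular speed of stamp below 0.15 rad/s and distance of each of square_stamp, canister, tongs, ramekin, sauce, brush, shaker from where it was at the start of the episode below 0.03 m); the robot touches nothing.
It fails at once if the stamp slides on, or is pressed off the middle of, a label (more than 9 mm off) ((contact force between stamp and tin_label above 1.5 N and distance between stamp_face and tin_label above 0.009 m) or (contact force between stamp and block_label above 1.5 N and distance between stamp_face and block_label above 0.009 m)).
It fails at once if a label is rammed (over 45 N) (contact force between stamp and tin_label above 45 N or contact force between stamp and block_label above 45 N).
It fails at once if another loose thing is disturbed (moved over 30 mm) (distance of any of square_stamp, canister, tongs, ramekin, sauce, brush, shaker from where it was at the start of the episode above 0.03 m).
It also fails if it takes over 64 s, if anything falls off the work surface, if the arm or the gripper's body presses on something with over 40 N, if the wrist force passes 120 N, or if a joint passes its speed limit or range.

## Robot

A 7-joint arm with a two-finger parallel gripper is mounted at the origin on the work surface. World frame = base frame: x ahead of the robot, y to its left, z up, the work surface at z = 0. Lengths are in m, angles in degrees, forces in N, time in s.
With the tool pointing down it reaches from about 0.425 to 0.975 m from the base axis. Payload 16.7 kg.
Tool frame: the origin (TCP) lies between the finger pads; the fingertips stand r.tip_reach ahead of it and the grasp point (between the pads) lies 3 mm ahead of it (r.tip_reach is the distance from the TCP to the fingertips, in m); z points along the fingers, x is the direction in which the jaws open and shut, and the axes are right-handed (so a half turn about z gives the same grasp; the last joint's range is limited). The gripper opens to 85 mm and grips with 20 to 120 N. Pads are 22 mm wide; open, the fingers measure 114 mm over their backs; the gripper's body (76 mm by 85 mm) begins 54 mm behind the grasp point. The pads swing forward as they close: fully open they stand 13 mm farther back than shut.
Start: joints at [-82.764, 24.414, 4.234, 92.017, -1.954, 63.644, -3.845], TCP at [0.184, 0.649, 0.253] pointing down, gripper open.
Joint ranges: [-163.25, 163.25], [-28.42, 122.38], [-70.27, 78.77], [12.13, 141.07], [-58.53, 238.53], [9.26, 117.41], [-156.51, 156.51]. Speed limits (degrees/s): [108.29, 108.29, 136.94, 136.94, 172.46, 172.46, 172.46].

## Interface

Orientations are given as [roll, pitch, yaw] about the fixed x, y, z axes, in that order (R = Rz(yaw) Ry(pitch) Rx(roll)).
In Python, from bench import r, eyes gives the robot as it stands.
- The arm moves only by the tool servo_tool, never from a script. Its argument "steps" is one flat list of numbers, 7 for each row, row after row: the gripper's target within -1 to 1 (shut at 1, half-way at 0, fully open at -1), then the shift along the world's x, y, z in m, then the turn, a rotation vector about the world's x, y, z in rad. In form: [gripper, tx, ty, tz, wx, wy, wz, gripper, tx, ty, tz, wx, wy, wz, ...]. A call has 1 to 12 rows; each row shifts and turns the pose as measured when the row begins; what a row does not reach is not made up. A row lasts 1/12 s, in which the tool goes at most 41.7 mm and 7.16 degrees, less where a joint would pass 70% of its speed; a pose out of reach is approached as far as the arm can. A call is refused whole if a number of a shift passes 0.0417 or a number of a turn 0.125, either way. A call with a gripper value outside its range is refused whole. The fingers move at their own pace and stop on an object; "grip_force" is the grip in N (left out, the last holds). Time passes only in rows, so rows that do not move let the fingers close. It gives the time, the measured TCP pose, the force and the opening at its end, in the units of the state.
- r.get_state(): the state, without advancing time (a new reading comes with each control period).
- eyes.capture(name): name is "side" or "top"; returns a dict with "color" (420x560x3 uint8, red, green, blue), "range_z" (420x560 float32, m along the optical axis (not along the pixel's ray), 0 where there is no reading), "camera_matrix" (3x3 intrinsics, pixels), "extrinsics" (4x4, takes a point from camera to world coordinates). Camera axes: x right, y down, z forward; pixel columns grow to the right and rows downward; lengths in m; the calibration is good to about 2 mm. A picture is of the moment at which its call begins.
- r.finish_job(): hands the job in, once; it reports no verdict.
The state is a dict: "time_s": time; "q": joint angles; "qvel": joint speeds; "effort": joint torques, N m; "tcp_pos": TCP position; "eef_rot": TCP orientation; "force": force on the tool from outside, world axes, zero at the start; "wrist_torque": the same for the moment, N m; "finger_gap": finger opening in m.
Only numpy, scipy, OpenCV 4.12 (cv2) and the standard library are available. Lean on these libraries where they do the work, as an engineer would, in place of code of your own. Each camera call takes 0.05 s, during which the arm holds its last target.

## Working session

There is one attempt and no reset: what is moved stays moved. The work goes in short steps, Python scripts to look and compute and a tool call to move; the robot and the scene stay as the last step left them, time stands still between calls to the robot, and variables do not carry over. Pictures are saved under pics/ and viewed, and the job is handed in when it is done.

Besides the shell and the picture viewer there is one more tool, called after "Request:" as a command line: name --argument value ..., lists and objects as JSON in quotes. servo_tool: Moves the arm, as the interface text tells. Its arguments: {"type":"object","properties":{"steps":{"type":"array"},"grip_force":{"type":"number"}},"required":["steps"]}

```bash
mkdir -p pics; ls; python3 - <<'E'
from bench import r, eyes
import cv2,numpy as np
print(r.get_state(), r.tip_reach)
for n in ("side","top"):
    c=eyes.capture(n)
    cv2.imwrite(f"pics/{n}0.png",c["color"][:,:,::-1])
    np.savez(f"{n}0.npz",**c)
    print(n,c["camera_matrix"],c["extrinsics"])
E
```

```text
pics
{'time_s': 0.0, 'q': array([-82.76255995,  24.4496828 ,   4.23137318,  92.05129995,
        -1.95472882,  63.64108314,  -3.84356517]), 'qvel': array([-0.04706167, -0.03454418, -0.06149995,  0.04712677, -0.03838721,
        0.04545253, -0.0662922 ]), 'effort': array([ 1.03572100e-03, -9.49826717e+01,  3.76118660e+00, -4.63517368e+01,
        1.91562600e-02,  1.02352153e-02, -7.24984488e-06]), 'tcp_pos': array([0.18374761, 0.64913664, 0.25261745]), 'eef_rot': array([1.79995662e+02, 6.97715093e-02, 7.41955757e+01]), 'force': array([0.29897054, 0.11518436, 1.35206698]), 'wrist_torque': array([ 0.06049203,  0.02914123, -0.05838205]), 'finger_gap': 0.08531389456875534} 0.022
side [[438.19356168   0.         281.1353909 ]
 [  0.         438.19356168 209.34141714]
 [  0.           0.           1.        ]] [[ 0.80700686 -0.4148867   0.42024869  0.05601127]
 [-0.59050646 -0.5591156   0.58197239 -0.70772809]
 [-0.00648501 -0.71781527 -0.6962034   0.9830781 ]
 [ 0.          0.          0.          1.        ]]
top [[405.16625145   0.         275.88384062]
 [  0.         405.16625145 208.17440522]
 [  0.           0.           1.        ]] [[-0.02789178 -0.99885679  0.03882224  0.50865137]
 [-0.99934849  0.02697351 -0.02397955  0.02590879]
 [ 0.02290496 -0.03946578 -0.99895836  1.23984284]
 [ 0.          0.          0.          1.        ]]
```

View pics/side0.png

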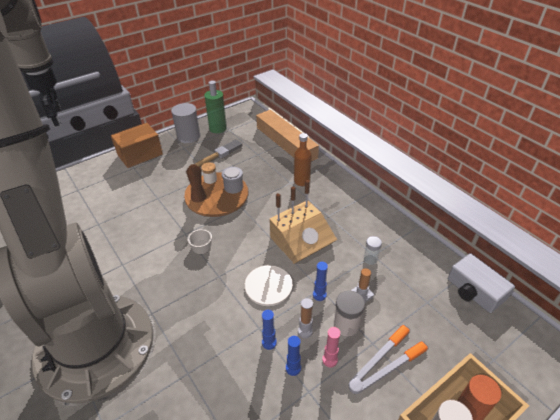

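View pics/top0.png

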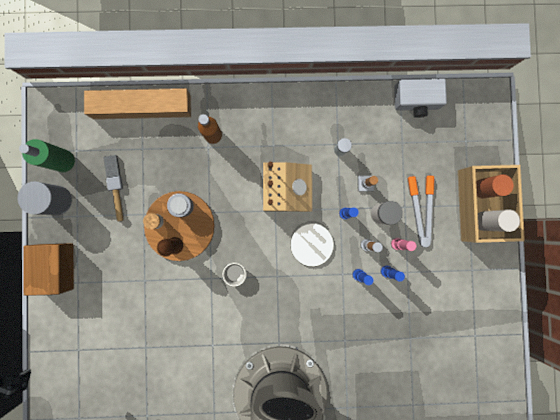

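```bash
python3 - <<'E'
import cv2,numpy as np
s=np.load("side0.npz");t=np.load("top0.npz")
a=cv2.resize(s["color"][220:390,230:450,::-1],None,fx=3.5,fy=3.5,interpolation=cv2.INTER_CUBIC)
cv2.imwrite("pics/crop_s.png",a)
b=cv2.resize(t["color"][140:300,250:450,::-1],None,fx=3.7,fy=3.7,interpolation=cv2.INTER_CUBIC)
cv2.imwrite("pics/crop_t.png",b)
c=cv2.resize(t["color"][140:300,130:330,::-1],None,fx=3.7,fy=3.7,interpolation=cv2.INTER_CUBIC)
cv2.imwrite("pics/crop_t2.png",c)
E
```

```text
(no output)
```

View pics/crop_s.png

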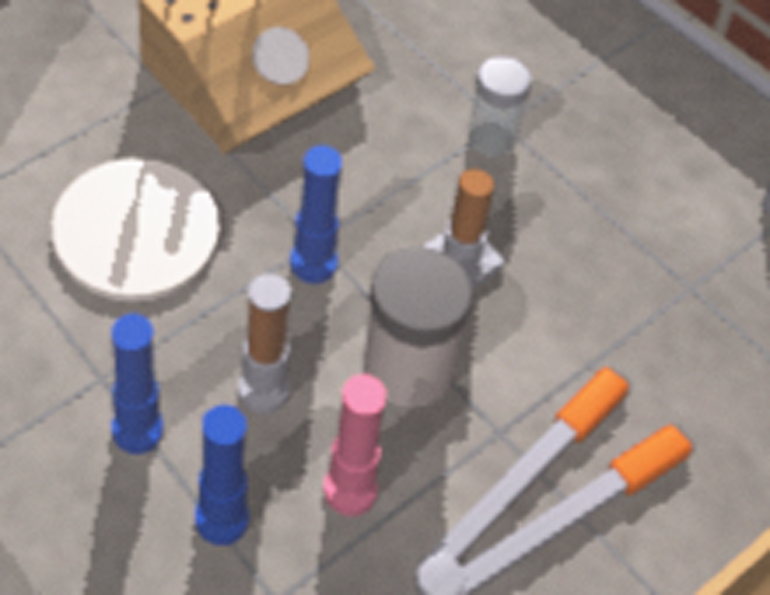

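View pics/crop_t.png

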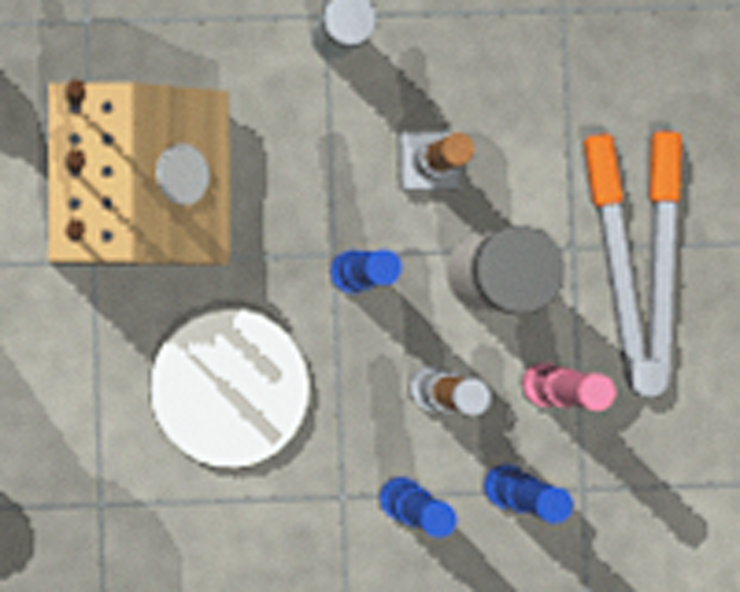

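View pics/crop_t2.png

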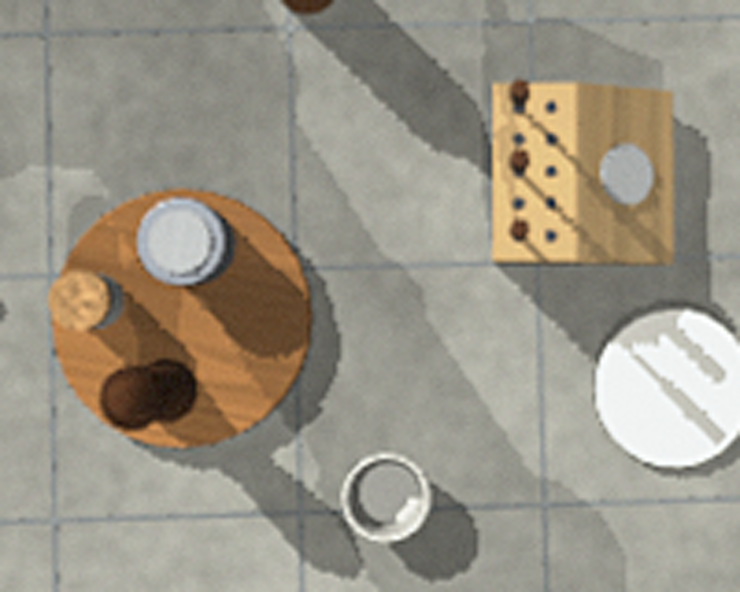

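Candidates (top view): wooden handle with steel cap and round foot at (375,247) – chosen; wooden handle with square foot at (367,183) – the square stamp; blue ones at (348,212), (363,278), (393,274), and pink at (404,245) – decoys. The close crop confirms the round foot and steel cap of the chosen one.

```bash
cat > h.py <<'E'
import numpy as np,cv2
def cloud(c):
    K=c["camera_matrix"];E=c["extrinsics"];d=c["range_z"]
    v,u=np.mgrid[:d.shape[0],:d.shape[1]]
    p=np.stack([(u-K[0,2])/K[0,0]*d,(v-K[1,2])/K[1,1]*d,d],-1)
    w=p@E[:3,:3].T+E[:3,3]; w[d<=0]=np.nan
    return w
def circ(P):
    A=np.c_[2*P[:,:2],np.ones(len(P))];b=(P[:,:2]**2).sum(1)
    s=np.linalg.lstsq(A,b,rcond=None)[0];return s[:2],np.sqrt(s[2]+s[:2]@s[:2])
def box(w,x0,x1,y0,y1,z0,z1):
    return w[(w[...,0]>x0)&(w[...,0]<x1)&(w[...,1]>y0)&(w[...,1]<y1)&(w[...,2]>z0)&(w[...,2]<z1)]
def proj(c,p):
    E=np.linalg.inv(c["extrinsics"]);q=E[:3,:3]@p+E[:3,3];q=c["camera_matrix"]@q;return q[:2]/q[2]
E
python3 - <<'E'
from h import *
s=np.load("side0.npz");t=np.load("top0.npz")
for n,c,px in (("top",t,dict(cap=(377,247),foot=(366,245),tin=(179,204),label=(299,187),trivet=(313,246),grinder=(168,246),ped=(285,240),jar=(152,221),ram=(234,273),sq=(372,181),can=(388,213),shk=(344,145),b1=(352,212),b2=(366,280),b3=(398,275),pink=(410,246),floor=(330,300),sauce=(204,119))),
 ("side",s,dict(cap=(306,304),tin=(233,173),label=(310,236),trivet=(262,290),grinder=(197,172),floor=(230,270),sq=(365,271),can=(350,300)))):
    w=cloud(c)
    for k,(u,v) in px.items():
        print(n,k,np.nanmedian(w[v-1:v+2,u-1:u+2].reshape(-1,3),0).round(4))
E
```

```text
top cap [ 0.4373 -0.2763  0.1267]
top foot [ 0.4398 -0.2625  0.0598]
top tin [0.5726 0.2725 0.0871]
top label [ 0.6146 -0.0716  0.0608]
top trivet [ 0.4387 -0.1129  0.0133]
top grinder [0.4577 0.2913 0.1447]
top ped [ 0.4587 -0.0291 -0.    ]
top jar [0.5268 0.3512 0.0783]
top ram [0.3641 0.1283 0.0048]
top sq [ 0.6223 -0.2759  0.1036]
top can [ 0.5306 -0.3174  0.1059]
top shk [ 0.7318 -0.2043  0.0778]
top b1 [ 0.5357 -0.2111  0.1269]
top b2 [ 0.348  -0.2431  0.1249]
top b3 [ 0.3587 -0.3312  0.1274]
top pink [ 0.4372 -0.3683  0.1265]
top floor [ 2.723e-01 -1.611e-01 -2.000e-04]
top sauce [0.7867 0.1817 0.1889]
side cap [ 0.4345 -0.2777  0.1269]
side tin [0.5708 0.2672 0.0879]
side label [ 0.6146 -0.0749  0.0608]
side trivet [ 0.4181 -0.1154  0.0117]
side grinder [0.4575 0.2847 0.1365]
side floor [3.882e-01 1.000e-03 3.000e-04]
side sq [ 0.6258 -0.277   0.1034]
side can [ 0.5343 -0.3208  0.1061]
```

```bash
python3 - <<'E'
from h import *
def disc(P):
    h=cv2.convexHull((P[:,:2]*1e4).astype(np.float32)).reshape(-1,2)/1e4
    (c,r)=cv2.minEnclosingCircle((h*1e4).astype(np.float32))
    return P[:,:2].mean(0).round(4),len(P),np.array(c)/1e4,round(r/1e4,4),circ(h)
np.set_printoptions(precision=4,suppress=True)
for n in("top","side"):
    w=cloud(np.load(n+"0.npz"))
    print(n)
    for k,b in dict(cap=(.40,.475,-.31,-.24,.118,.135),lid=(.53,.62,.22,.32,.078,.09),lab=(.53,.62,.22,.32,.0858,.092),trivet=(.35,.52,-.2,-.03,.008,.018),
      grind=(.40,.53,.21,.34,.14,.16),susan=(.35,.65,.15,.42,.016,.028),pink=(.42,.46,-.4,-.33,.118,.135),b2=(.32,.37,-.27,-.21,.118,.135),b3=(.33,.38,-.37,-.3,.118,.135),b1=(.5,.57,-.24,-.18,.118,.135),can=(.45,.6,-.36,-.27,.1,.11),ram=(.3,.43,.08,.19,.035,.045)).items():
        P=box(w,*b); print(k,*disc(P),P[:,2].mean())
E
```

```text
top
cap [ 0.4374 -0.2751] 78 [ 0.4376 -0.2752] 0.0137 (array([ 0.4376, -0.2753]), np.float64(0.012952565739083023)) 0.12662606923026884
lid [0.5697 0.2749] 431 [0.5697 0.2758] 0.034 (array([0.5696, 0.2755]), np.float64(0.03322963885768517)) 0.08507956763792547
lab [0.5699 0.2751] 185 [0.5699 0.2755] 0.0319 (array([0.5695, 0.2754]), np.float64(0.03069410048851802)) 0.08774324441752931
trivet [ 0.4425 -0.1077] 1364 [ 0.4287 -0.1082] 0.0779 (array([ 0.4316, -0.104 ]), np.float64(0.07266866473161959)) 0.01242077856031739
grind [0.4532 0.3023] 132 [0.4528 0.3026] 0.0186 (array([0.4527, 0.3037]), np.float64(0.01729575921211074)) 0.1466265782505159
susan [0.5068 0.2783] 2711 [0.4727 0.2531] 0.158 (array([0.4838, 0.2659]), np.float64(0.12586238399879357)) 0.021947362702565868
pink [ 0.4382 -0.3691] 84 [ 0.4378 -0.3692] 0.0136 (array([ 0.4378, -0.3694]), np.float64(0.013079660446562313)) 0.12580945563571208
b2 [ 0.3473 -0.247 ] 79 [ 0.3472 -0.2471] 0.0137 (array([ 0.3474, -0.2471]), np.float64(0.012858363303826266)) 0.12588149357384942
b3 [ 0.3553 -0.3333] 83 [ 0.3553 -0.3336] 0.0136 (array([
[... 1328 characters left out ...]
at64(0.013742561833179314)) 0.12588122510473715
b2 [ 0.3468 -0.2498] 121 [ 0.3473 -0.2488] 0.0138 (array([ 0.3473, -0.2487]), np.float64(0.013196031334012835)) 0.12599212858161885
b3 [ 0.3549 -0.3362] 134 [ 0.3555 -0.3355] 0.0139 (array([ 0.3555, -0.3353]), np.float64(0.013353264845450763)) 0.12597017089188006
b1 [ 0.5347 -0.2156] 97 [ 0.5361 -0.2149] 0.0144 (array([ 0.536 , -0.2148]), np.float64(0.013536090733267694)) 0.1256724561983802
can [ 0.5302 -0.3261] 560 [ 0.5318 -0.3247] 0.0349 (array([ 0.5313, -0.3249]), np.float64(0.033551639074390335)) 0.10545999078513772
ram [0.3654 0.1254] 128 [0.3642 0.1267] 0.0369 (array([0.365 , 0.1257]), np.float64(0.03491801407729907)) 0.03916777126863833
```

```bash
python3 - <<'E'
from h import *
np.set_printoptions(precision=4,suppress=True)
for n in("top","side"):
    c=np.load(n+"0.npz");w=cloud(c);col=c["color"].astype(int)
    # block slope plane
    P=box(w,.5,.75,-.16,.05,.03,.1)
    m=(w[...,0]>.52)&(w[...,0]<.72)&(w[...,1]>-.15)&(w[...,1]<.04)&(w[...,2]>.03)&(w[...,2]<.1)
    sat=col.max(-1)-col.min(-1)
    lab=m&(sat<30)&(w[...,2]>.045)&(w[...,2]<.078)
    nlab,L,st,ce=cv2.connectedComponentsWithStats(lab.astype(np.uint8))
    i=1+np.argmax(st[1:,4]);lab=L==i
    Q=w[lab]; print(n,st[i],Q.mean(0))
    ctr=Q.mean(0);U,S,V=np.linalg.svd(Q-ctr);nn=V[2]*np.sign(V[2,2]);print("normal lab",nn,"tilt",np.degrees(np.arccos(nn[2])),"az",np.degrees(np.arctan2(nn[1],nn[0])))
    q=(Q-ctr)@V[:2].T; h=cv2.convexHull((q*1e4).astype(np.float32)).reshape(-1,2)/1e4; cc,rr=circ(h);print("centre",ctr+cc@V[:2],rr)
    sl=m&(sat>40)&(w[...,2]>.042)&(w[...,2]<.074)&(abs(w[...,1]+.07)<.035)
    Q=w[sl];
    for _ in range(4):
        c0=Q.mean(0);U,S,V=np.linalg.svd(Q-c0,full_matrices=False);nn=V[2]*np.sign(V[2,2]);Q=Q[abs((Q-c0)@nn)<.003]
    print("normal slope",len(Q),nn,"tilt",np.degrees(np.arccos(nn[2])),"az",np.degrees(np.arctan2(nn[1],nn[0])),"offset",(ctr-c0)@nn)
    T=box(w,.5,.75,-.12,.08,.079,.085);print(cv2.minAreaRect((T[:,:2]*1e3).astype(np.float32)))
    o=[proj(c,np.array(p)) for p in ([.4373,-.2763,.126],[.5726,.2725,.087],[.6146,-.073,.061])];print(np.array(o))
    cv2.imwrite(f"pics/tin_{n}.png",cv2.resize(c["color"][150:260,130:260,::-1],None,fx=6,fy=5.4,interpolation=cv2.INTER_NEAREST))
E
```

```text
top [292 179  15  16 190] [ 0.6156 -0.0717  0.0603]
normal lab [-0.0098 -0.5201  0.854 ] tilt 31.348404651929002 az -91.07389595032996
centre [ 0.616  -0.0724  0.0599] 0.025244041331801876
normal slope 586 [-0.0116 -0.476   0.8794] tilt 28.432795959047162 az -91.39091374156565 offset 0.0026528079215841866
((616.1873779296875, -2.653545379638672), (71.93034362792969, 135.6955108642578), 88.4706039428711)
[[376.8851 247.0085]
 [178.9794 204.0366]
 [299.4554 186.9695]]
side [302 228  16  16 204] [ 0.6147 -0.0719  0.0613]
normal lab [-0.0026 -0.4687  0.8834] tilt 27.948795021251872 az -90.31369011336601
centre [ 0.6152 -0.0721  0.0612] 0.02335383158441058
normal slope 593 [-0.0259 -0.4732  0.8806] tilt 28.28751958658216 az -93.12858814291282 offset 0.003270730718970673
((617.377197265625, -2.88909912109375), (76.48621368408203, 140.73248291015625), 89.42950439453125)
[[306.5657 303.1577]
 [232.6628 172.344 ]
 [309.9547 235.8014]]
```

View pics/tin_top.png

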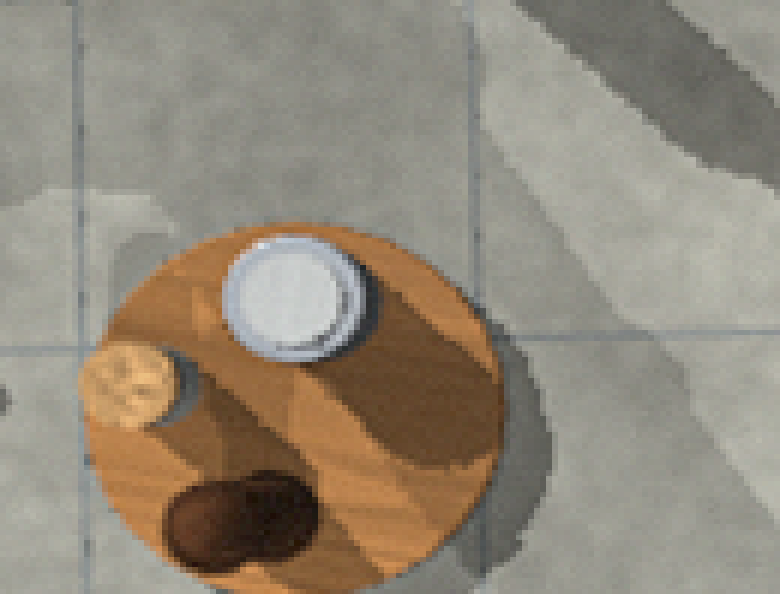

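View pics/tin_side.png

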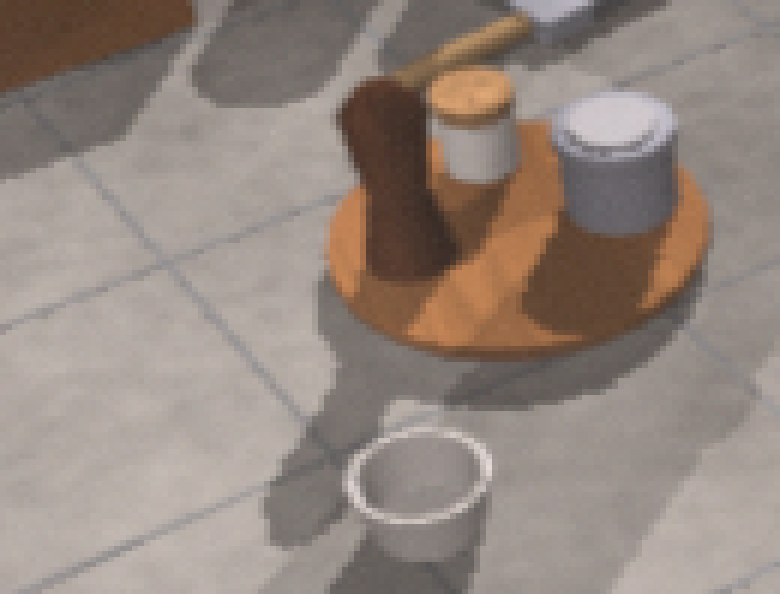

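```bash
python3 - <<'E'
from h import *
np.set_printoptions(precision=4,suppress=True)
def backz(c,u,v,z):
    K=c["camera_matrix"];E=c["extrinsics"];d=E[:3,:3]@np.array([(u-K[0,2])/K[0,0],(v-K[1,2])/K[1,1],1]);o=E[:3,3]
    return o+d*(z-o[2])/d[2]
for n,(u0,u1,v0,v1) in dict(top=(163,196,190,222),side=(218,248,162,186)).items():
    c=np.load(n+"0.npz");im=c["color"].astype(int)[v0:v1,u0:u1]
    rb=im[...,0]-im[...,2]; g=im[...,1]
    print(n)
    for th in(-14,-11,-8):
      m=((rb>th)&(rb<12)&(g>150)).astype(np.uint8)
      N,L,st,ce=cv2.connectedComponentsWithStats(m);i=1+np.argmax(st[1:,4])
      mm=(L==i).astype(np.uint8)
      cn=max(cv2.findContours(mm,cv2.RETR_EXTERNAL,cv2.CHAIN_APPROX_NONE)[0],key=cv2.contourArea)
      e=cv2.fitEllipse(cv2.convexHull(cn));u,v=e[0][0]+u0,e[0][1]+v0
      print(th,st[i],(u,v),e[1],backz(c,u,v,.087))
    mm=g
    print(rb[mm.shape[0]//2]);print(g[mm.shape[0]//2])
E
```

```text
top
-14 [  4   4  23  22 305] (178.1042184829712, 204.94648456573486) (21.675439834594727, 22.67680549621582) [0.5701 0.275  0.087 ]
-11 [  7   6  19  18 248] (178.41376113891602, 204.82772254943848) (17.38866424560547, 18.538816452026367) [0.5704 0.2741 0.087 ]
-8 [  7   7  18  17 231] (178.13236618041992, 204.9412202835083) (16.457551956176758, 17.50151824951172) [0.5701 0.2749 0.087 ]
[116 109 100  95   2 -19 -15  -5  -3  -3  -1  -1  -2  -4  -2   0  -2  -3
  -3  -2  -1  -2  -1  -1  -5 -14 -12  -7   0  -3  21  55  64]
[135 124 112 116 165 187 181 200 205 204 206 202 202 204 205 207 203 202
 204 206 199 208 208 163 110 161 185 118  46  57  70  74  82]
side
-14 [  3   3  22  13 179] (232.03716468811035, 171.1807460784912) (11.554165840148926, 21.428844451904297) [0.5741 0.2788 0.087 ]
-11 [  3   3  22  13 179] (232.03716468811035, 171.1807460784912) (11.554165840148926, 21.428844451904297) [0.5741 0.2788 0.087 ]
-8 [  3   3  22  13 178] (232.03716468811035, 171.1807460784912) (11.554165840148926, 21.428844451904297) [0.5741 0.2788 0.087 ]
[85 89 91 51 -3 -5  0  3  4  5  4  4  4  4  2  3  3  2  4  5  1 -5 -7 -6
  3 11 13 13 14 13]
[105 107 110 123 143 146 133 163 193 199 200 197 199 200 197 201 201 199
 195 175 153 176 183 158 122 130 138 137 139 141]
```

Request:
servo_tool --steps '[-1,0.01,-0.01,0.005,0,0,-0.02,-1,0.02,-0.02,0.005,0,0,-0.04,-1,0.02,-0.02,0.005,0,0,-0.04,-1,0.02,-0.02,0.005,0,0,-0.04,-1,0.02,-0.02,0.005,0,0,-0.04,-1,0.02,-0.02,0.003,0,0,-0.04,-1,0.02,-0.02,0.003,0,0,-0.04,-1,0.02,-0.02,0.003,0,0,-0.04,-1,0.02,-0.02,0.002,0,0,-0.04,-1,0.02,-0.02,0.002,0,0,-0.04,-1,0.02,-0.02,0,0,0,-0.04,-1,0.02,-0.02,0,0,0,-0.04]' --grip_force 80

```text
time_s: 1.1
tcp_pos: [0.4246, 0.3976, 0.293]
eef_rot: [-179.8, 0.2, 45.9]
force: [0.8, -0.2, 0.2]
finger_gap: 0.0857
```

Request:
servo_tool --steps '[-1,0.01,-0.03,0,0,0,-0.045,-1,0.01,-0.03,0,0,0,-0.045,-1,0.01,-0.03,0,0,0,-0.045,-1,0.01,-0.03,0,0,0,-0.045,-1,0.005,-0.03,0,0,0,-0.045,-1,0,-0.03,0,0,0,-0.045,-1,0,-0.03,0,0,0,-0.045,-1,0,-0.03,0,0,0,-0.045,-1,0,-0.03,0,0,0,-0.045,-1,0,-0.03,0,0,0,-0.045,-1,0,-0.03,0,0,0,-0.045,-1,0,-0.03,0,0,0,-0.045]'

```text
time_s: 2.1
tcp_pos: [0.4722, 0.0009, 0.2951]
eef_rot: [-179.5, -0.0, 11.4]
force: [0.9, 0.6, 0.0]
finger_gap: 0.0855
```

Request:
servo_tool --steps '[-1,0,-0.03,0,0,0,-0.03,-1,-0.002,-0.03,0,0,0,-0.03,-1,-0.004,-0.03,0,0,0,-0.03,-1,-0.004,-0.03,0,0,0,-0.03,-1,-0.004,-0.03,-0.005,0,0,-0.02,-1,-0.004,-0.03,-0.01,0,0,-0.02,-1,-0.004,-0.025,-0.01,0,0,-0.01,-1,-0.004,-0.02,-0.01,0,0,-0.01,-1,-0.004,-0.015,-0.01,0,0,0,-1,-0.002,-0.01,-0.01,0,0,0,-1,0,-0.005,-0.005,0,0,0,-1,0,0,0,0,0,0]'

```text
time_s: 3.1
tcp_pos: [0.4214, -0.2864, 0.2356]
eef_rot: [-178.9, -0.6, -2.1]
force: [0.2, 0.9, 0.4]
finger_gap: 0.0857
```

```bash
python3 - <<'E'
from bench import r, eyes
s=r.get_state();print(s['tcp_pos'],s['eef_rot'],s['q'],s['time_s'])
E
```

```text
[ 0.42135625 -0.28640873  0.23557722] [-178.8715214    -0.55746108   -2.11516832] [-15.14468036  13.35986938  50.17761788 116.09022842 -13.85387991
  56.17926961  39.98900312] 3.1
```

Request:
servo_tool --steps '[-1,0.008,0.005,0,-0.01,0.005,0.01,-1,0.006,0.004,-0.01,-0.01,0.005,0.01,-1,0.002,0.001,-0.02,0,0,0.01,-1,0,0,-0.01,0,0,0,-1,0,0,0,0,0,0,-1,0,0,0,0,0,0]'

```text
time_s: 3.6
tcp_pos: [0.4386, -0.2741, 0.1944]
eef_rot: [179.9, -0.1, -0.3]
force: [0.3, -0.4, 1.1]
finger_gap: 0.0852
```

```bash
python3 - <<'E'
from bench import r, eyes
s=r.get_state();print(s['tcp_pos'],s['eef_rot'],s['q'],s['time_s'])
import cv2
for n in("side","top"):
    c=eyes.capture(n);im=c["color"][...,::-1]
    cv2.imwrite(f"pics/{n}1.png",cv2.resize(im[200:400,220:460] if n=="side" else im[130:330,250:490],None,fx=3,fy=3,interpolation=cv2.INTER_CUBIC))
E
```

```text
[ 0.43862203 -0.27407051  0.19439594] [ 1.79925301e+02 -9.77268538e-02 -3.45251675e-01] [-14.55917268  17.79365699  47.53133897 117.61871164 -16.78274093
  51.25179546  41.8869142 ] 3.6
```

View pics/side1.png

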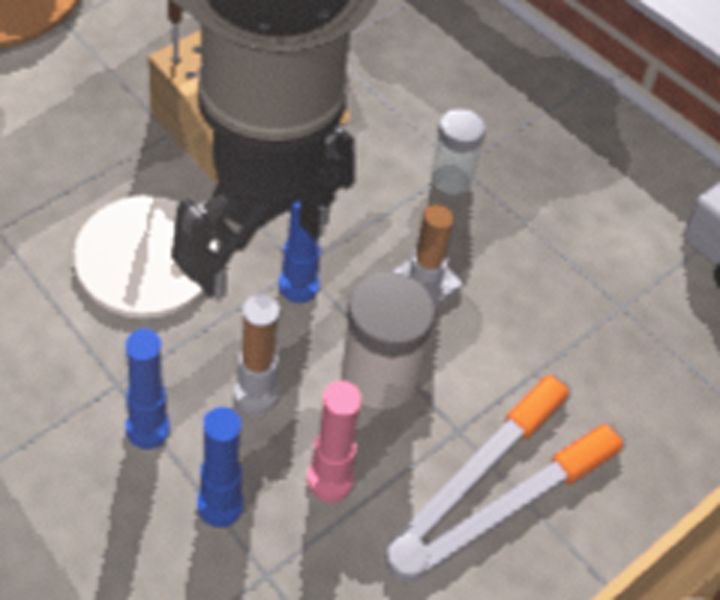

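The gripper hangs over the chosen stamp (cap at about (262,310) in the crop), jaws straddling it along x. Descending.

Request:
servo_tool --steps '[-1,-0.001,-0.002,-0.01,0,0,0,-1,0,0,-0.015,0,0,0,-1,0,0,-0.02,0,0,0,-1,0,0,-0.02,0,0,0,-1,0,0,-0.015,0,0,0,-1,0,0,-0.008,0,0,0,-1,0,0,-0.002,0,0,0,-1,0,0,0,0,0,0]'

```text
time_s: 4.37
tcp_pos: [0.4389, -0.2783, 0.1025]
eef_rot: [179.8, -0.6, -0.4]
force: [-0.9, 0.4, 0.6]
finger_gap: 0.0857
```

Request:
servo_tool --steps '[-1,-0.001,0.002,-0.004,0.003,0.01,0,-1,0,0.001,0,0,0,0,-1,0,0,0,0,0,0]'

```text
time_s: 4.62
tcp_pos: [0.4385, -0.2757, 0.0998]
eef_rot: [180.0, -0.1, -0.4]
force: [0.1, 0.4, -0.6]
finger_gap: 0.0854
```

```bash
python3 - <<'E'
from bench import r, eyes
s=r.get_state();print(s['tcp_pos'],s['eef_rot'],s['force'])
E
```

```text
[ 0.43852193 -0.27571156  0.09981036] [ 1.79973729e+02 -6.51428015e-02 -4.45739133e-01] [ 0.06625093  0.3860954  -0.59264459]
```

Request:
servo_tool --steps '[1,-0.0005,0,0,0,0,0,1,0,0,0,0,0,0,1,0,0,0,0,0,0,1,0,0,0,0,0,0,1,0,0,0,0,0,0,1,0,0,0,0,0,0,1,0,0,0,0,0,0,1,0,0,0,0,0,0]'

```text
time_s: 5.28
tcp_pos: [0.4392, -0.2756, 0.1015]
eef_rot: [179.9, -0.2, -0.4]
force: [-0.4, 0.7, -0.8]
finger_gap: 0.0246
```

Request:
servo_tool --steps '[1,0,0,0.01,0,0,0,1,0,0,0.015,0,0,0,1,0,0,0.02,0,0,0,1,0,0,0.02,0,0,0,1,0,0,0.02,0,0,0,1,0,0,0.02,0,0,0,1,0,0,0.02,0,0,0,1,0,0,0.02,0,0,0,1,0,0,0.01,0,0,0,1,0,0,0.005,0,0,0,1,0,0,0,0,0,0,1,0,0,0,0,0,0]'

```text
time_s: 6.28
tcp_pos: [0.4343, -0.2763, 0.2719]
eef_rot: [-180.0, 0.0, -0.7]
force: [0.1, -0.3, -2.9]
finger_gap: 0.0242
```

```bash
cat > look.py <<'E'
import sys
from bench import r, eyes
from h import *
tag=sys.argv[1]
s=r.get_state()
np.set_printoptions(precision=4,suppress=True)
print(s['time_s'],s['tcp_pos'],s['eef_rot'],'F',s['force'],'T',s['wrist_torque'],s['finger_gap']);print(s['q'])
for n in ("side","top"):
    c=eyes.capture(n);np.savez(f"{n}_{tag}.npz",**c)
    p=proj(c,s['tcp_pos']).astype(int);u=np.clip(p[0],110,450);v=np.clip(p[1],90,330)
    im=c["color"][v-90:v+90,u-110:u+110,::-1]
    cv2.imwrite(f"pics/{n}_{tag}.png",cv2.resize(im,None,fx=3.5,fy=3.3,interpolation=cv2.INTER_CUBIC));print(n,"crop origin",u-110,v-90)
E
python3 look.py lift
```

```text
6.2833 [ 0.4343 -0.2763  0.2719] [-179.966     0.0489   -0.6529] F [ 0.0724 -0.3357 -2.88  ] T [0.0104 0.0126 0.0129] 0.024162492386192294
[-19.6206  10.9302  51.6879 113.2049  -9.8575  60.3956  35.8183]
side crop origin 197 173
top crop origin 283 161
```

View pics/side_lift.png

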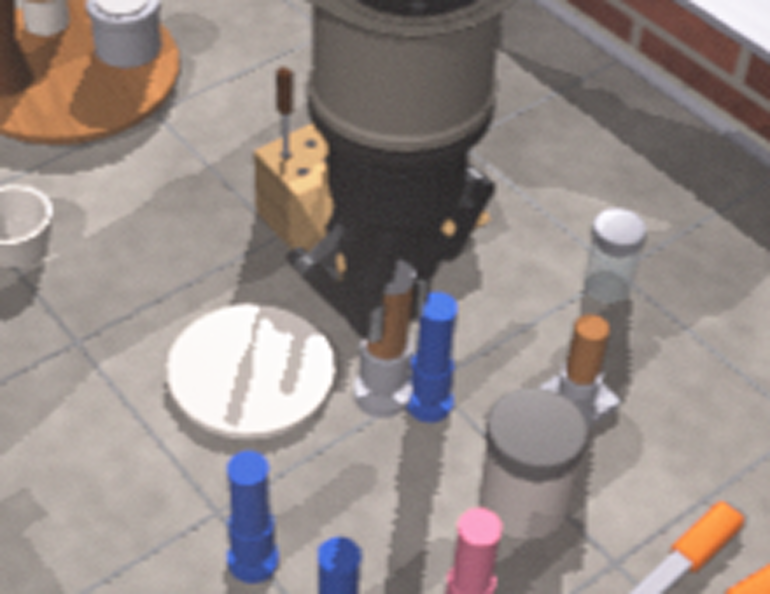

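View pics/top_lift.png

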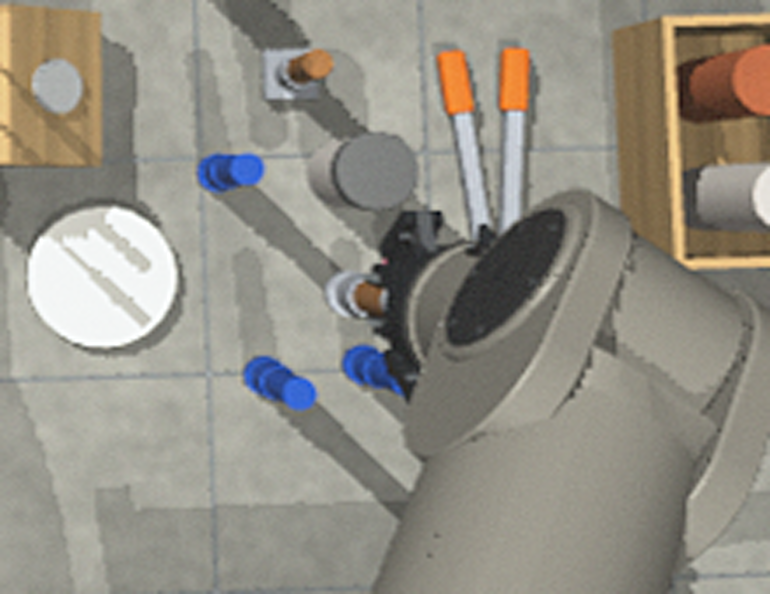

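```bash
cat > tilt.py <<'E'
import sys
from h import *
from scipy.optimize import least_squares
np.set_printoptions(precision=4,suppress=True)
def fit(tag,tcp,axis0,off=.101):
    """stamp pose from depth clouds: axis point (foot centre) + axis; sleeve r16, z 22..57 ; uses side-visible cylinder"""
    P=[];
    for n in("side","top"):
        c=np.load(f"{n}_{tag}.npz");w=cloud(c);col=c["color"].astype(int)
        q=w-(np.array(tcp)-off*np.array(axis0)); h=q@np.array(axis0); rad=np.linalg.norm(q-h[...,None]*np.array(axis0),axis=-1)
        m=(rad<.024)&(h>-.006)&(h<.075)
        print(n,m.sum()); P.append(w[m])
    f0=np.array(tcp)-off*np.array(axis0);P0=P;P=np.vstack(P)
    e1=np.cross(axis0,[1,0,0.3]);e1/=np.linalg.norm(e1);e2=np.cross(axis0,e1)
    def prof(h): return h
    def res(x):
        a=np.array(axis0)+x[2]*e1+x[3]*e2;a/=np.linalg.norm(a);f=f0+x[0]*e1+x[1]*e2+x[4]*a
        q=P-f;h=q@a;rad=np.linalg.norm(q-np.outer(h,a),axis=1)
        # signed distance to union of cylinders
        d=np.full(len(P),9.)
        for r_,a0,a1 in((.018,0,.009),(.010,.009,.022),(.016,.022,.057),(.013,.057,.123)):
            dr=rad-r_;dh=np.maximum(a0-h,h-a1)
            s=np.where((dr<0)&(dh<0),np.maximum(dr,dh),np.hypot(np.maximum(dr,0),np.maximum(dh,0)));d=np.where(abs(s)<abs(d),s,d)
        return d
    s=least_squares(res,np.zeros(5),loss="soft_l1",f_scale=.0015,x_scale=[.002,.002,.02,.02,.002])
    x=s.x;a=np.array(axis0)+x[2]*e1+x[3]*e2;a/=np.linalg.norm(a);f=f0+x[0]*e1+x[1]*e2+x[4]*a
    print("foot",f,"axis",a,"dtcp",np.array(tcp)-f,"rms",np.sqrt(np.median(s.fun**2)),"along",(np.array(tcp)-f)@a)
    return f,a
if __name__=="__main__":
    v=[float(x) for x in sys.argv[2:]];ax=np.array(v[3:6]) if len(v)>3 else np.array([0,0,1.]);fit(sys.argv[1],v[:3],ax/np.linalg.norm(ax))
E
python3 tilt.py lift .4343 -.2763 .2719
```

```text
side 335
top 135
foot [ 0.4336 -0.2764  0.171 ] axis [ 0.0072 -0.0031  1.    ] dtcp [0.0007 0.0001 0.1009] rms 0.0006035330614262733 along 0.10091497687323395
```

Request:
servo_tool --steps '[1,0.002,0.01,0.005,0,0,0,1,0.004,0.02,0.005,0,0,0,1,0.004,0.03,0.005,0,0,0,1,0.004,0.03,0.005,0,0,0,1,0.004,0.03,0.003,0,0,0,1,0.004,0.03,0.003,0,0,0,1,0.004,0.03,0.002,0,0,0,1,0.004,0.03,0,0,0,0,1,0.004,0.03,0,0,0,0,1,0.004,0.03,0,0,0,0,1,0.006,0.03,0,0,0,0,1,0.008,0.03,0,0,0,0]'

```text
time_s: 7.38
tcp_pos: [0.4787, 0.062, 0.2909]
eef_rot: [179.7, 1.1, -1.5]
force: [1.8, -1.5, -1.5]
finger_gap: 0.0246
```

Request:
servo_tool --steps '[1,0.01,0.028,0,0,-0.005,0,1,0.012,0.028,0,0,-0.005,0,1,0.012,0.028,0,0,-0.005,0,1,0.012,0.025,0,0,0,0,1,0.012,0.022,0,0,0,0,1,0.01,0.018,0,0,0,0,1,0.008,0.015,0,0,0,0,1,0.006,0.01,0,0,0,0,1,0.003,0.005,0,0,0,0,1,0,0,0,0,0,0,1,0,0,0,0,0,0]'

```text
time_s: 8.3
tcp_pos: [0.5628, 0.2562, 0.2761]
eef_rot: [179.1, 1.2, -1.0]
force: [-1.0, 0.2, -1.8]
finger_gap: 0.0245
```

```bash
python3 look.py t1
```

```text
8.3 [0.5628 0.2562 0.2761] [179.0674   1.2025  -1.0354] F [-1.0161  0.1833 -1.8032] T [ 0.0026  0.0036 -0.0101] 0.024513108609734616
[-53.8105  20.5855  30.2831  98.4185 -10.8924  65.52   -21.3487]
side crop origin 117 35
top crop origin 58 114
```

Request:
servo_tool --steps '[1,0.003,0.008,0,0.008,-0.01,0,1,0.003,0.006,-0.005,0.008,-0.01,0,1,0.001,0.003,-0.01,0,0,0,1,0,0,-0.015,0,0,0,1,0,0,-0.015,0,0,0,1,0,0,-0.008,0,0,0,1,0,0,-0.003,0,0,0,1,0,0,0,0,0,0]'

```text
time_s: 9.07
tcp_pos: [0.57, 0.273, 0.2174]
eef_rot: [-179.7, -0.2, -1.2]
force: [0.3, -0.0, -1.5]
finger_gap: 0.0243
```

```bash
python3 look.py t2; python3 - <<'E'
import numpy as np
E

```

```text
9.0667 [0.57   0.273  0.2174] [-179.6567   -0.2018   -1.1988] F [ 0.3043 -0.0318 -1.4622] T [-0.0706 -0.0217 -0.0197] 0.024307856708546457
[-53.1227  24.127   28.7298 101.3548 -13.7054  57.6106 -20.369 ]
side crop origin 118 48
top crop origin 57 112
```

```bash
python3 tilt.py t2 .570 .273 .2174
```

```text
side 203
top 97
foot [0.5692 0.2731 0.1171] axis [ 0.0191 -0.0068  0.9998] dtcp [ 0.0008 -0.0001  0.1003] rms 0.0009222280633218339 along 0.10032669899967497
```

View pics/side_t2.png

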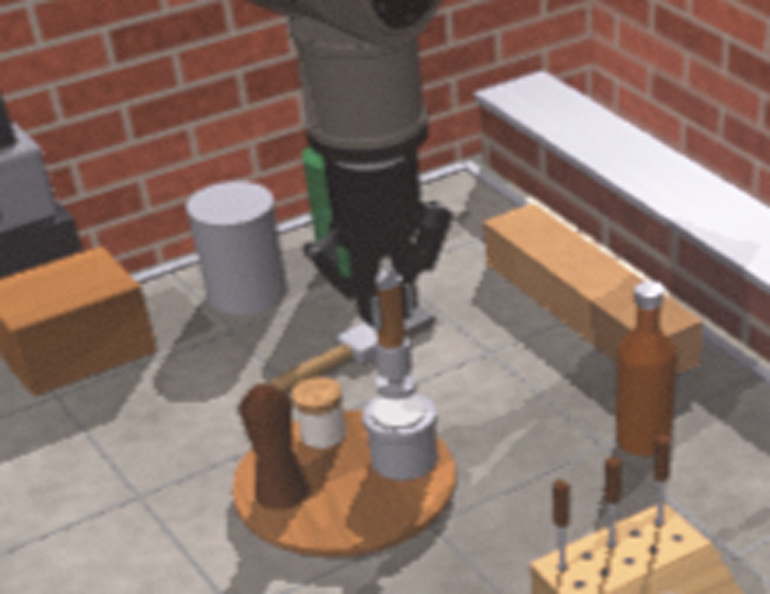

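View pics/top_t2.png

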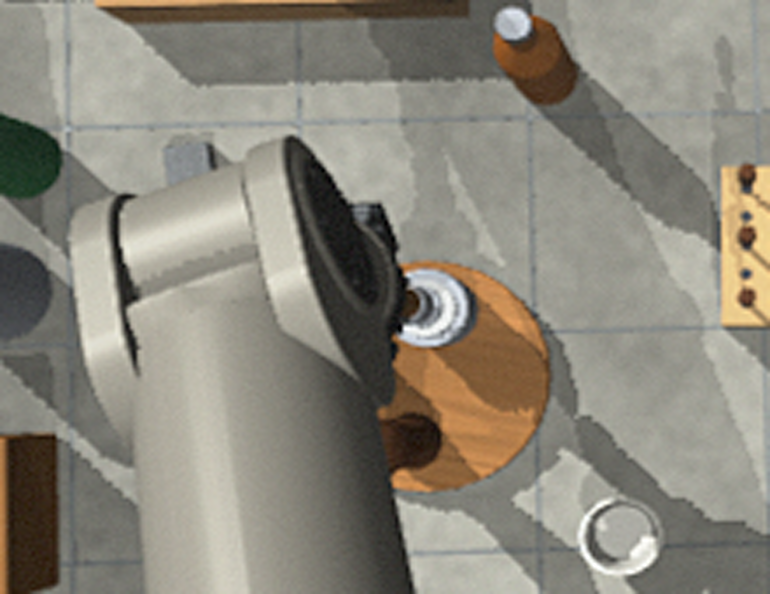

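Request:
servo_tool --steps '[1,0.0005,0.001,-0.005,-0.003,0,0,1,0,0.0005,-0.008,0,0.002,0,1,0,0,-0.006,0,0,0,1,0,0,-0.003,0,0,0,1,0,0,0,0,0,0]'

```text
time_s: 9.58
tcp_pos: [0.5719, 0.2753, 0.1962]
eef_rot: [-179.7, -0.3, -1.2]
force: [0.4, 0.2, -2.5]
finger_gap: 0.025
```

```bash
python3 look.py t3
```

```text
9.5833 [0.5719 0.2753 0.1962] [-179.6875   -0.2885   -1.1945] F [ 0.4454  0.2325 -2.4831] T [-0.0573 -0.0036  0.0309] 0.024962773167911408
[-52.6918  25.6503  28.1711 102.094  -14.5415  55.4283 -19.8269]
side crop origin 118 54
top crop origin 58 112
```

Request:
servo_tool --steps '[1,-0.001,-0.0005,-0.002,0,0.003,0,1,-0.0005,0,-0.003,0,0,0,1,0,0,-0.002,0,0,0,1,0,0,0,0,0,0]'

```text
time_s: 10.02
tcp_pos: [0.5708, 0.2749, 0.1899]
eef_rot: [-179.6, -0.2, -1.2]
force: [0.3, -0.0, -2.8]
finger_gap: 0.0239
```

```bash
python3 look.py t4; python3 tilt.py t4 .570 .274 .188
```

```text
10.0167 [0.5708 0.2749 0.1899] [-179.6348   -0.1741   -1.2138] F [ 0.2854 -0.0205 -2.7746] T [-0.0056 -0.0347 -0.0103] 0.02388329652876778
[-52.5037  25.9713  27.9732 102.4953 -14.8523  54.8158 -19.575 ]
side crop origin 118 56
top crop origin 59 112
side 243
top 169
foot [0.5692 0.2725 0.0865] axis [0.0319 0.0358 0.9988] dtcp [0.0008 0.0015 0.1015] rms 0.0015634787236986042 along 0.10142648425565472
```

Request:
servo_tool --steps '[1,0,0,-0.002,0,0,0,1,0,0,-0.002,0,0,0,1,0,0,-0.002,0,0,0,1,0,0,-0.001,0,0,0]'

```text
time_s: 10.45
tcp_pos: [0.5713, 0.2753, 0.184]
eef_rot: [-179.6, -0.2, -1.2]
force: [-2.2, -0.7, 6.8]
finger_gap: 0.0242
```

Request:
servo_tool --steps '[1,0,0,-0.001,0,0,0,1,0,0,-0.001,0,0,0]'

```text
time_s: 10.62
tcp_pos: [0.5714, 0.2753, 0.1824]
eef_rot: [-179.5, -0.2, -1.2]
force: [-3.9, -1.1, 8.9]
finger_gap: 0.0245
```

Request:
servo_tool --steps '[1,0,0,-0.0005,0,0,0,1,0,0,0,0,0,0,1,0,0,0,0,0,0,1,0,0,0,0,0,0]'

```text
time_s: 10.95
tcp_pos: [0.5713, 0.2753, 0.1832]
eef_rot: [-179.5, -0.2, -1.2]
force: [-3.4, -0.5, 8.0]
finger_gap: 0.0245
```

```bash
python3 look.py t5
```

```text
10.95 [0.5713 0.2753 0.1832] [-179.4711   -0.2244   -1.2126] F [-3.3622 -0.4695  7.9712] T [-0.3564  0.9412 -0.0264] 0.02451586804208322
[-52.2471  26.3918  27.7256 102.8025 -15.2584  54.0083 -19.2361]
side crop origin 119 57
top crop origin 59 112
```

Request:
servo_tool --steps '[1,0,0,-0.0015,0,0,0,1,0,0,-0.0005,0,0,0,1,0,0,0,0,0,0,1,0,0,-0.0005,0,0,0,1,0,0,0,0,0,0,1,0,0,-0.0005,0,0,0,1,0,0,0,0,0,0,1,0,0,0,0,0,0]'

```text
time_s: 11.72
tcp_pos: [0.5714, 0.275, 0.1833]
eef_rot: [-179.3, -0.2, -1.2]
force: [-3.7, -1.7, 7.0]
finger_gap: 0.0242
```

```bash
python3 look.py t6
```

```text
11.7167 [0.5714 0.275  0.1833] [-179.3443   -0.2104   -1.2301] F [-3.7104 -1.6768  6.973 ] T [-0.4839  0.9386 -0.0394] 0.024231059803659916
[-52.1412  26.3551  27.6781 102.8372 -15.372   53.9653 -19.1161]
side crop origin 119 57
top crop origin 59 112
```

View pics/side_t6.png

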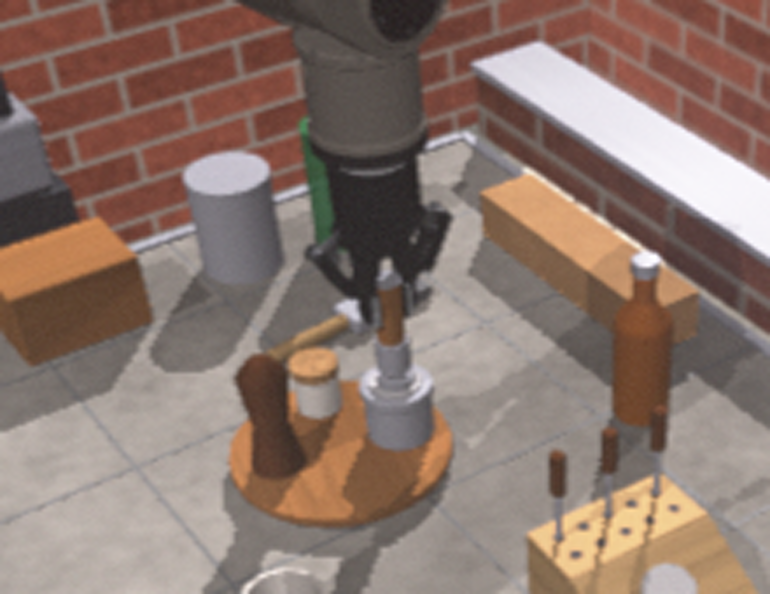

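View pics/top_t6.png

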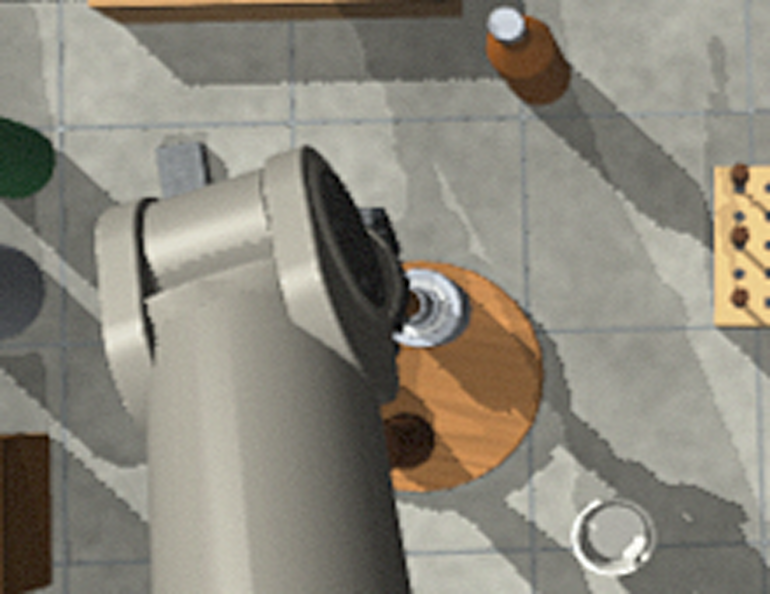

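Request:
servo_tool --steps '[1,0,0,-0.0015,-0.002,0,0,1,0,0,-0.0015,-0.002,0,0,1,0,0,-0.001,-0.002,0,0,1,0,0,-0.001,-0.002,0,0]'

```text
time_s: 12.15
tcp_pos: [0.5715, 0.2755, 0.1802]
eef_rot: [-179.7, -0.2, -1.2]
force: [-4.7, -1.4, 11.7]
finger_gap: 0.0243
```

Request:
servo_tool --steps '[1,0,0,0.0005,0,0,0,1,0,0,0,0,0,0,1,0,0,-0.0004,0,0,0,1,0,0,-0.0004,0,0,0,1,0,0,-0.0004,0,0,0,1,0,0,-0.0004,0,0,0]'

```text
time_s: 12.65
tcp_pos: [0.5715, 0.2754, 0.1818]
eef_rot: [-179.6, -0.2, -1.2]
force: [-3.4, -1.2, 8.8]
finger_gap: 0.0241
```

Request:
servo_tool --steps '[1,0,0,0.003,0,0,0,1,0,0,0.004,0,0,0,1,0,0,0.006,0,0,0,1,0,0,0.01,0,0,0,1,0,0,0.015,0,0,0,1,0,0,0.02,0,0,0,1,0,0,0.02,0,0,0,1,0,0,0.02,0,0,0,1,0,0,0.015,0,0,0,1,0,0,0.005,0,0,0,1,0,0,0,0,0,0]'

```text
time_s: 13.57
tcp_pos: [0.5709, 0.2742, 0.3083]
eef_rot: [-179.6, -0.2, -1.3]
force: [0.1, 0.9, -1.8]
finger_gap: 0.0245
```

```bash
python3 look.py t7; python3 - <<'E'
from tilt import fit
from bench import r
p=r.get_state()['tcp_pos'];fit("t7",p,(0,0,1))
E
```

```text
13.5667 [0.5709 0.2742 0.3083] [-179.6378   -0.2324   -1.2901] F [ 0.0801  0.9304 -1.798 ] T [ 0.0673 -0.0235  0.0644] 0.024504168455150372
[-54.8003  19.5289  30.5006  95.5974 -10.8251  67.3991 -22.9137]
side crop origin 115 22
top crop origin 47 109
side 232
top 125
foot [0.5707 0.275  0.2071] axis [ 0.0078 -0.0216  0.9997] dtcp [-0.0002 -0.0009  0.0996] rms 0.0009616498381672355 along 0.09960371507135621
```

View pics/side_t7.png

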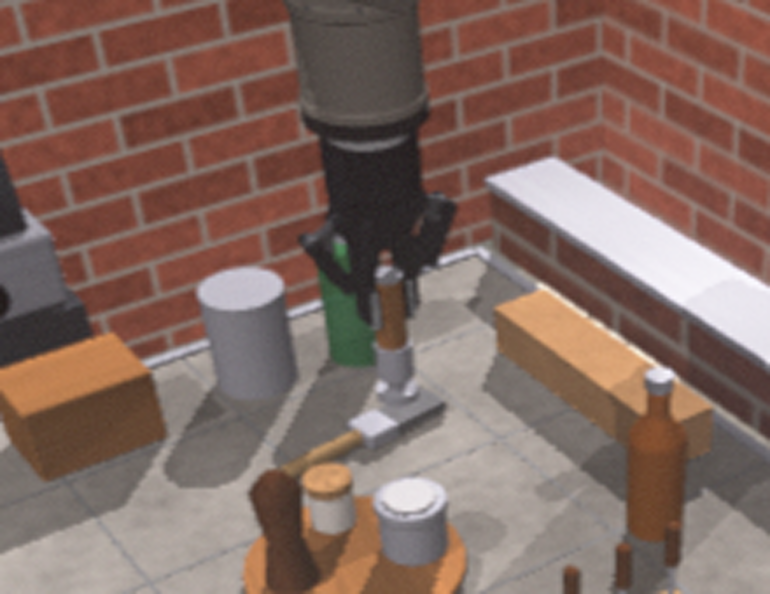

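Request:
servo_tool --steps '[1,0,-0.01,0.008,0,0,0,1,0.002,-0.02,0.008,0,0,0,1,0.003,-0.03,0.005,0,0,0,1,0.003,-0.03,0.003,0,0,0,1,0.003,-0.03,0.002,0,0,0,1,0.003,-0.03,0.002,0,0,0,1,0.003,-0.03,0.002,0,0,0,1,0.003,-0.03,0.002,0,0,0,1,0.003,-0.03,0.001,0,0,0,1,0.003,-0.03,0.001,0,0,0,1,0.003,-0.03,0.001,0,0,0,1,0.003,-0.03,0,0,0,0]'

```text
time_s: 14.67
tcp_pos: [0.5943, -0.0714, 0.3359]
eef_rot: [179.9, 0.7, -0.8]
force: [0.5, 0.9, -2.0]
finger_gap: 0.0242
```

Request:
servo_tool --steps '[1,0.003,-0.02,0,0.02,-0.005,0,1,0.003,-0.015,0,0.05,-0.005,0,1,0.003,-0.01,-0.005,0.07,0,0,1,0.003,-0.008,-0.008,0.07,0,0,1,0.002,-0.005,-0.01,0.07,0,0,1,0.002,0,-0.01,0.07,0,0,1,0,0,-0.01,0.06,0,0,1,0,0,-0.005,0.04,0,0,1,0,0,0,0.02,0,0,1,0,0,0,0,0,0]'

```text
time_s: 15.5
tcp_pos: [0.6039, -0.1487, 0.2823]
eef_rot: [-152.1, 0.8, -1.5]
force: [-0.8, -0.7, -1.7]
finger_gap: 0.0243
```

```bash
cat > goal.py <<'E'
import sys
from bench import r
import numpy as np
from scipy.spatial.transform import Rotation as R
np.set_printoptions(precision=4,suppress=True)
s=r.get_state();p=s['tcp_pos'];q=R.from_euler('xyz',s['eef_rot'],degrees=True)
mode=sys.argv[1];D=float(sys.argv[2]);off=float(sys.argv[3]) if len(sys.argv)>3 else .1005
L,n={'block':((.6155,-.0722,.0605),(-.013,-.5,.866)),'trivet':((.4433,-.1090,.0122),(0,0,1))}[mode]
L=np.array(L);n=np.array(n)/np.linalg.norm(n)
zt=-q.as_matrix()[:,2];foot=p-off*zt
print('t',s['time_s'],'pos',p,'rot',s['eef_rot'],'q',s['q'],'F',s['force'])
w=np.cross(zt,n);ang=np.arcsin(np.linalg.norm(w));w=w/np.linalg.norm(w)*ang
print('foot rel along n',(foot-L)@n,'lateral',(foot-L)-((foot-L)@n)*n,'F along n',s['force']@n)
print('shift to goal',L+(D+off)*n-p,'turn',w,np.degrees(ang))
E
python3 goal.py block 0.05; python3 look.py b1
```

```text
t 15.5 pos [ 0.6039 -0.1487  0.2823] rot [-152.0542    0.7599   -1.5016] q [ -2.9369  27.5625  33.2413  94.0817 -39.459   80.9021  40.332 ] F [-0.8472 -0.724  -1.6954]
foot rel along n 0.1300760833129553 lateral [-0.0099  0.0356  0.0204] F along n -1.0951379966453056
shift to goal [ 0.0097  0.0013 -0.0915] turn [ 0.0357 -0.011  -0.0058] 2.1658788738550623
15.5 [ 0.6039 -0.1487  0.2823] [-152.0542    0.7599   -1.5016] F [-0.8472 -0.724  -1.6954] T [-0.7256 -0.0211 -0.0048] 0.024272928988369073
[ -2.9369  27.5625  33.2413  94.0817 -39.459   80.9021  40.332 ]
side crop origin 220 103
top crop origin 228 92
```

Request:
servo_tool --steps '[1,0.004,0,-0.01,0.015,-0.005,0,1,0.003,0,-0.015,0.01,-0.003,0,1,0.002,0,-0.018,0.005,0,0,1,0,0,-0.018,0,0,0,1,0,0,-0.014,0,0,0,1,0,0,-0.008,0,0,0,1,0,0,-0.003,0,0,0,1,0,0,0,0,0,0]'

```text
time_s: 16.27
tcp_pos: [0.615, -0.1431, 0.1882]
eef_rot: [-150.4, 0.1, -1.0]
force: [-0.3, -0.3, -0.6]
finger_gap: 0.0245
```

```bash
python3 goal.py block 0.03; python3 look.py b2
```

```text
t 16.2667 pos [ 0.615  -0.1431  0.1882] rot [-150.3708    0.1371   -0.9673] q [ -0.5408  34.047   30.2521  97.3646 -44.6404  74.3799  47.3579] F [-0.3282 -0.3136 -0.5639]
foot rel along n 0.045554127965981094 lateral [0.0007 0.0015 0.0009] F along n -0.32726178410941736
shift to goal [-0.0012  0.0057 -0.0147] turn [ 0.0065 -0.0059 -0.0033] 0.5367857631306195
16.2667 [ 0.615  -0.1431  0.1882] [-150.3708    0.1371   -0.9673] F [-0.3282 -0.3136 -0.5639] T [-0.7065 -0.0482 -0.0067] 0.024461932979884957
[ -0.5408  34.047   30.2521  97.3646 -44.6404  74.3799  47.3579]
side crop origin 219 128
top crop origin 220 91
```

View pics/side_b2.png

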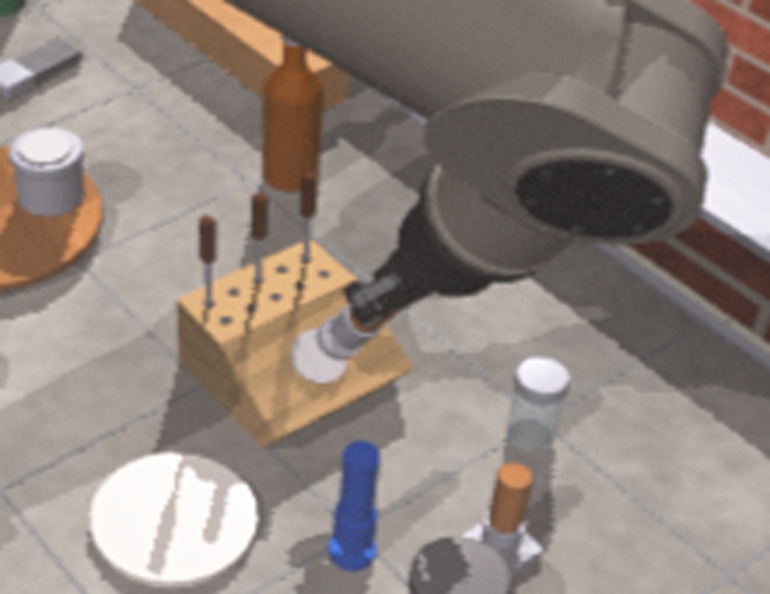

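View pics/top_b2.png

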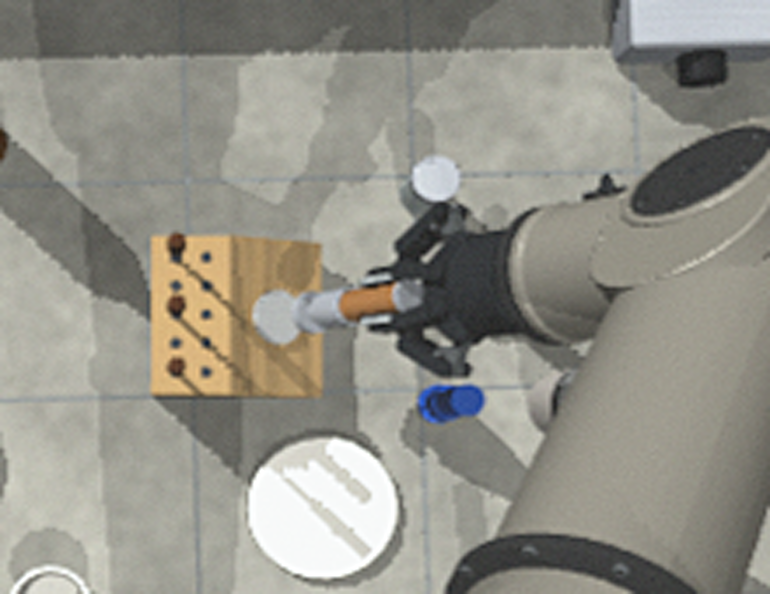

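```bash
python3 tilt.py b2 .615 -.1431 .1882 -.007 -.494 .869
```

```text
side 170
top 207
foot [ 0.6154 -0.0936  0.1001] axis [-0.0067 -0.4871  0.8733] dtcp [-0.0004 -0.0495  0.0881] rms 0.0007263290990623585 along 0.10099097320523637
```

Request:
servo_tool --steps '[1,-0.0005,0.001,-0.003,0.003,-0.003,0,1,0,0.003,-0.006,0,-0.002,0,1,0,0.004,-0.007,0,0,0,1,0,0.003,-0.005,0,0,0,1,0,0.0015,-0.003,0,0,0,1,0,0,0,0,0,0]'

```text
time_s: 16.87
tcp_pos: [0.6159, -0.1299, 0.1659]
eef_rot: [-150.2, -0.5, -1.0]
force: [-0.9, -0.2, -2.1]
finger_gap: 0.0245
```

```bash
python3 goal.py block 0.005;  python3 look.py b3
```

```text
t 16.8667 pos [ 0.6159 -0.1299  0.1659] rot [-150.2401   -0.5292   -0.9727] q [ -0.9803  34.8198  29.2818  99.2139 -46.2282  71.5283  48.7239] F [-0.9322 -0.1935 -2.1307]
foot rel along n 0.019591608840388033 lateral [0.0023 0.002  0.0012] F along n -1.7362010505422114
shift to goal [-0.0018  0.0049 -0.014 ] turn [0.0044 0.003  0.0018] 0.31859768639198077
16.8667 [ 0.6159 -0.1299  0.1659] [-150.2401   -0.5292   -0.9727] F [-0.9322 -0.1935 -2.1307] T [-0.755   0.0582 -0.0009] 0.02448041893849928
[ -0.9803  34.8198  29.2818  99.2139 -46.2282  71.5283  48.7239]
side crop origin 215 131
top crop origin 213 92
```

Request:
servo_tool --steps '[1,-0.001,0.001,-0.004,0.003,0.002,0,1,-0.0005,0.002,-0.005,0,0,0,1,0,0.001,-0.003,0,0,0,1,0,0,0,0,0,0]'

```text
time_s: 17.3
tcp_pos: [0.6147, -0.1266, 0.1539]
eef_rot: [-150.1, -0.5, -1.0]
force: [-0.1, -0.6, -1.7]
finger_gap: 0.0245
```

```bash
python3 goal.py block -0.0075;python3 look.py b4; python3 - <<'E'
from tilt import fit
from bench import r
p=r.get_state()['tcp_pos'];a=__import__('numpy').array((-.01,-.499,.866));fit("b4",p,a/(a@a)**.5)
E
```

```text
t 17.3 pos [ 0.6147 -0.1266  0.1539] rot [-150.1012   -0.4876   -1.0173] q [ -0.8967  35.4798  28.8519  99.8956 -46.8943  70.5353  49.4508] F [-0.1432 -0.643  -1.7135]
foot rel along n 0.00756856245925643 lateral [ 0.001  -0.0005 -0.0003] F along n -1.1604431545006302
shift to goal [-0.0004  0.0079 -0.0129] turn [0.0019 0.0028 0.0016] 0.2158818738604406
17.3 [ 0.6147 -0.1266  0.1539] [-150.1012   -0.4876   -1.0173] F [-0.1432 -0.643  -1.7135] T [-0.8105  0.0025 -0.0432] 0.024489177404010156
[ -0.8967  35.4798  28.8519  99.8956 -46.8943  70.5353  49.4508]
side crop origin 214 133
top crop origin 212 93
side 172
top 202
foot [ 0.6151 -0.0759  0.0652] axis [ 0.0018 -0.5007  0.8656] dtcp [-0.0002 -0.051   0.0892] rms 0.0008485662885443074 along 0.10272779376647088
```

View pics/top_b4.png

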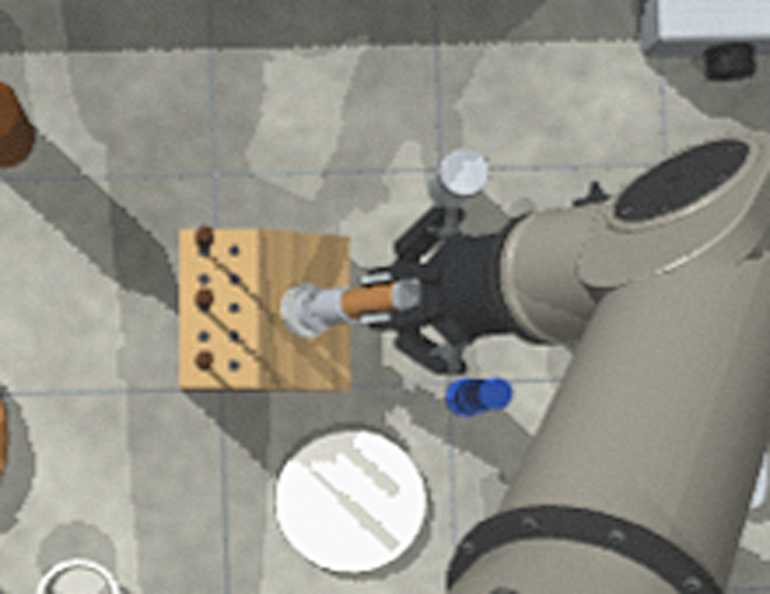

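View pics/side_b4.png

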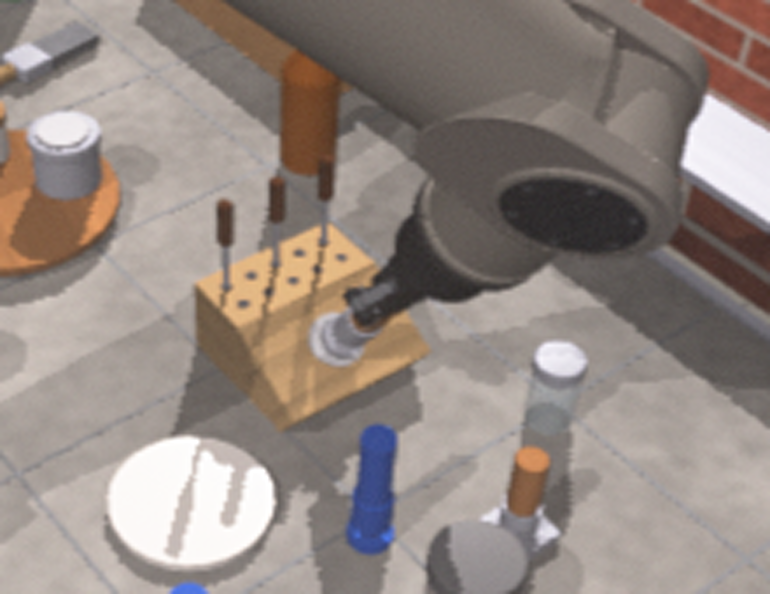

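Request:
servo_tool --steps '[1,0,0.001,-0.0018,0,0.001,0,1,0,0.0012,-0.002,0,0.001,0,1,0,0.0012,-0.002,0,0,0,1,0,0.001,-0.0015,0,0,0,1,0,0.0005,-0.0005,0,0,0]'

```text
time_s: 17.82
tcp_pos: [0.6152, -0.1225, 0.1467]
eef_rot: [-150.2, -0.5, -1.1]
force: [-0.4, -1.9, 2.8]
finger_gap: 0.0245
```

```bash
python3 goal.py block -0.0075
```

```text
t 17.8167 pos [ 0.6152 -0.1225  0.1467] rot [-150.1659   -0.4553   -1.0744] q [ -1.1197  35.853   28.6085 100.2951 -47.2985  69.7649  49.6221] F [-0.3583 -1.9058  2.815 ]
foot rel along n -0.0007282062423131949 lateral [ 0.0013 -0.0007 -0.0004] F along n 3.3950970882114713
shift to goal [-0.0009  0.0038 -0.0056] turn [0.0031 0.0028 0.0016] 0.25543886450667586
```

Request:
servo_tool --steps '[1,0,0.001,-0.0015,0,0,0,1,0,0.001,-0.0015,0,0,0,1,0,0.001,-0.0015,0,0,0,1,0,0.001,-0.0015,0,0,0]'

```text
time_s: 18.15
tcp_pos: [0.6152, -0.1199, 0.1418]
eef_rot: [-150.2, -0.5, -1.1]
force: [-3.8, -4.1, 9.7]
finger_gap: 0.024
```

```bash
python3 goal.py block -0.0075
```

```text
t 18.15 pos [ 0.6152 -0.1199  0.1418] rot [-150.2195   -0.5362   -1.149 ] q [ -1.2465  36.0417  28.4329 100.6774 -47.6315  69.1269  49.8413] F [-3.8494 -4.1213  9.7489]
foot rel along n -0.006282908119519922 lateral [ 0.0014 -0.001  -0.0005] F along n 10.552611311744714
shift to goal [-0.0009  0.0012 -0.0007] turn [0.0041 0.0044 0.0026] 0.37237684609625316
```

Request:
servo_tool --steps '[1,0,0.0004,-0.0006,0,0,0,1,0,0.0004,-0.0006,0,0,0,1,0,0.0004,-0.0006,0,0,0,1,0,0.0004,-0.0006,0,0,0]'

```text
time_s: 18.48
tcp_pos: [0.615, -0.1199, 0.1414]
eef_rot: [-150.2, -0.6, -1.2]
force: [-4.1, -4.0, 10.1]
finger_gap: 0.0242
```

```bash
python3 goal.py block -0.0075; python3 look.py b5
```

```text
t 18.4833 pos [ 0.615  -0.1199  0.1414] rot [-150.2176   -0.6367   -1.2283] q [ -1.2305  36.0018  28.4156 100.8031 -47.7344  68.9751  49.9282] F [-4.0935 -3.9858 10.0929]
foot rel along n -0.006613835804008752 lateral [ 0.0015 -0.0011 -0.0006] F along n 10.785850274090917
shift to goal [-0.0007  0.0012 -0.0003] turn [0.0041 0.0063 0.0037] 0.4782478913518571
18.4833 [ 0.615  -0.1199  0.1414] [-150.2176   -0.6367   -1.2283] F [-4.0935 -3.9858 10.0929] T [-0.2262  0.9133  0.569 ] 0.0242236043546616
[ -1.2305  36.0018  28.4156 100.8031 -47.7344  68.9751  49.9282]
side crop origin 212 135
top crop origin 208 93
```

View pics/side_b5.png

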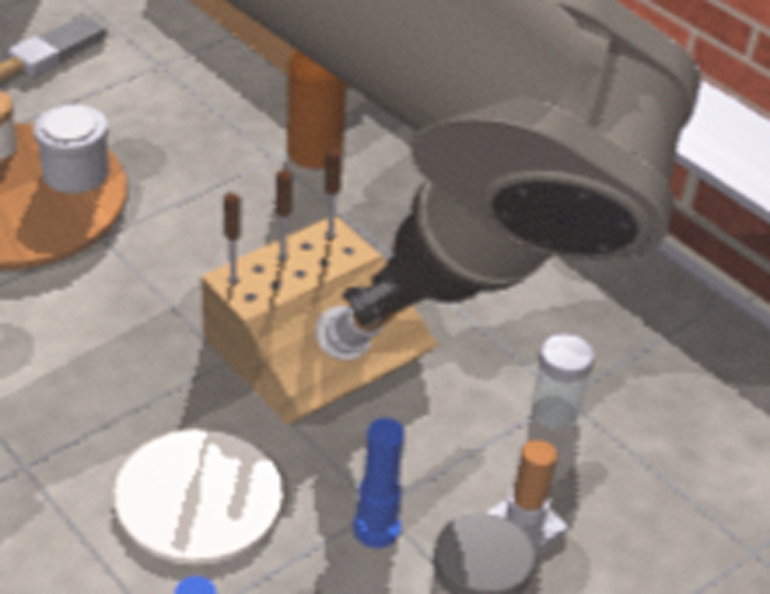

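Steady at about 12 N (≈8 mm). Hold on a little longer, then lift along the normal.

Request:
servo_tool --steps '[1,0,0.0004,-0.0006,0,0,0,1,0,0.0004,-0.0006,0,0,0,1,0,0.0004,-0.0006,0,0,0,1,0,0.0004,-0.0006,0,0,0]'

```text
time_s: 18.92
tcp_pos: [0.6148, -0.1199, 0.1414]
eef_rot: [-150.2, -0.7, -1.3]
force: [-4.8, -3.8, 9.1]
finger_gap: 0.0243
```

Request:
servo_tool --steps '[1,0,-0.0015,0.0025,0,0,0,1,0,-0.002,0.0035,0,0,0,1,0,-0.003,0.005,0,0,0,1,0,-0.005,0.009,0,0,0,1,0,-0.007,0.012,0,0,0,1,0,-0.01,0.017,0,0,0,1,0,-0.01,0.017,0,0,0,1,0,-0.008,0.015,0,0,0,1,0,-0.005,0.01,0,0,0,1,0,0,0.005,0,0,0,1,0,0,0,0,0,0]'

```text
time_s: 19.83
tcp_pos: [0.6141, -0.1757, 0.2467]
eef_rot: [-150.2, -0.8, -1.3]
force: [0.7, 0.6, -1.4]
finger_gap: 0.0241
```

```bash
python3 goal.py block 0.05; python3 goal.py trivet 0.06;python3 look.py b6;  python3 - <<'E'
from tilt import fit
from bench import r
p=r.get_state()['tcp_pos'];a=__import__('numpy').array((-.01,-.499,.866));fit("b6",p,a/(a@a)**.5)
E
```

```text
t 19.8333 pos [ 0.6141 -0.1757  0.2467] rot [-150.2305   -0.7678   -1.3247] q [  1.2995  31.5235  31.9466  93.4784 -42.6291  79.9096  46.0087] F [ 0.6596  0.5727 -1.4364]
foot rel along n 0.11250324739411768 lateral [0.0024 0.0026 0.0015] F along n -1.538698983948479
shift to goal [-0.0006  0.0283 -0.0559] turn [0.0043 0.0087 0.0051] 0.6304909020675898
t 19.8333 pos [ 0.6141 -0.1757  0.2467] rot [-150.2305   -0.7678   -1.3247] q [  1.2995  31.5235  31.9466  93.4784 -42.6291  79.9096  46.0087] F [ 0.6596  0.5727 -1.4364]
foot rel along n 0.14726193754561623 lateral [ 0.1731 -0.0168  0.    ] F along n -1.4363537131977844
shift to goal [-0.1708  0.0667 -0.074 ] turn [-0.5192  0.0242  0.    ] 29.778499775379505
19.8333 [ 0.6141 -0.1757  0.2467] [-150.2305   -0.7678   -1.3247] F [ 0.6596  0.5727 -1.4364] T [-0.7371 -0.0003 -0.001 ] 0.024121443217170333
[  1.2995  31.5235  31.9466  93.4784 -42.6291  79.9096  46.0087]
side crop origin 229 119
top crop origin 237 89
side 188
top 241
foot [ 0.6158 -0.1253  0.1584] axis [-0.0179 -0.498   0.867 ] dtcp [-0.002  -0.0497  0.0869] rms 0.0007888762589392719 along 0.10011459445824453
```

Request:
servo_tool --steps '[1,-0.008,0.004,0.005,-0.03,0,0,1,-0.014,0.006,0.005,-0.06,0.003,0,1,-0.018,0.007,0.003,-0.07,0.003,0,1,-0.02,0.007,0,-0.07,0.003,0,1,-0.02,0.007,0,-0.07,0.003,0,1,-0.02,0.007,0,-0.07,0.003,0,1,-0.018,0.007,-0.003,-0.06,0,0,1,-0.015,0.006,-0.005,-0.04,0,0,1,-0.01,0.004,-0.005,-0.02,0,0,1,-0.006,0.002,0,0,0,0,1,0,0,0,0,0,0]'

```text
time_s: 20.85
tcp_pos: [0.4542, -0.1092, 0.2332]
eef_rot: [-179.2, 0.2, -0.5]
force: [-0.4, -1.0, -1.1]
finger_gap: 0.0244
```

```bash
python3 goal.py trivet 0.03; python3 - <<'E'
from h import *
c=np.load("top0.npz");w=cloud(c);m=(c["color"].min(-1)>135)&(w[...,2]<.02)&(w[...,2]>.008)&(abs(w[...,0]-.44)<.08)&(abs(w[...,1]+.11)<.08)
P=w[m];h=cv2.convexHull((P[:,:2]*1e4).astype(np.float32)).reshape(-1,2)/1e4;print(circ(h),P[:,2].mean())
E
```

```text
t 20.85 pos [ 0.4542 -0.1092  0.2332] rot [-179.2032    0.2414   -0.487 ] q [-30.7786   6.5964  40.347  120.5937  -6.1344  54.8876  12.4588] F [-0.3732 -1.0164 -1.0554]
foot rel along n 0.1205466334030036 lateral [0.0104 0.0013 0.    ] F along n -1.0554232397329362
shift to goal [-0.0109  0.0002 -0.0905] turn [-0.0139 -0.0041  0.    ] 0.8325695324847061
(array([ 0.43336058, -0.10424087]), np.float64(0.07111868827951826)) 0.01249592911948018
```

Request:
servo_tool --steps '[1,-0.005,0,-0.008,-0.007,-0.002,0,1,-0.004,0,-0.015,-0.005,-0.002,0,1,-0.002,0,-0.018,0,0,0,1,0,0,-0.018,0,0,0,1,0,0,-0.014,0,0,0,1,0,0,-0.008,0,0,0,1,0,0,-0.003,0,0,0,1,0,0,0,0,0,0]'

```text
time_s: 21.52
tcp_pos: [0.444, -0.113, 0.1436]
eef_rot: [-179.9, -0.0, -0.8]
force: [-0.1, -0.1, -1.3]
finger_gap: 0.0241
```

```bash
python3 goal.py trivet 0.005; python3 look.py v1;  python3 - <<'E'
from tilt import fit
from bench import r
p=r.get_state()['tcp_pos'];fit("v1",p,(0,0,1))
E
```

```text
t 21.5167 pos [ 0.444  -0.113   0.1436] rot [-179.9421   -0.028    -0.8268] q [-26.7265  14.7751  38.1328 126.7132 -13.6091  42.3596  19.7872] F [-0.0995 -0.0658 -1.3287]
foot rel along n 0.03089229485085998 lateral [ 0.0007 -0.0039  0.    ] F along n -1.3286633860726111
shift to goal [-0.0007  0.004  -0.0259] turn [-0.001   0.0005  0.    ] 0.06427895104437908
21.5167 [ 0.444  -0.113   0.1436] [-179.9421   -0.028    -0.8268] F [-0.0995 -0.0658 -1.3287] T [ 0.0584  0.0087 -0.0459] 0.024094758847634182
[-26.7265  14.7751  38.1328 126.7132 -13.6091  42.3596  19.7872]
side crop origin 158 163
top crop origin 208 156
side 243
top 0
foot [ 0.4433 -0.1135  0.0431] axis [0.0192 0.0025 0.9998] dtcp [0.0011 0.0007 0.1014] rms 0.0007436533522349222 along 0.10135394477366685
```

View pics/side_v1.png

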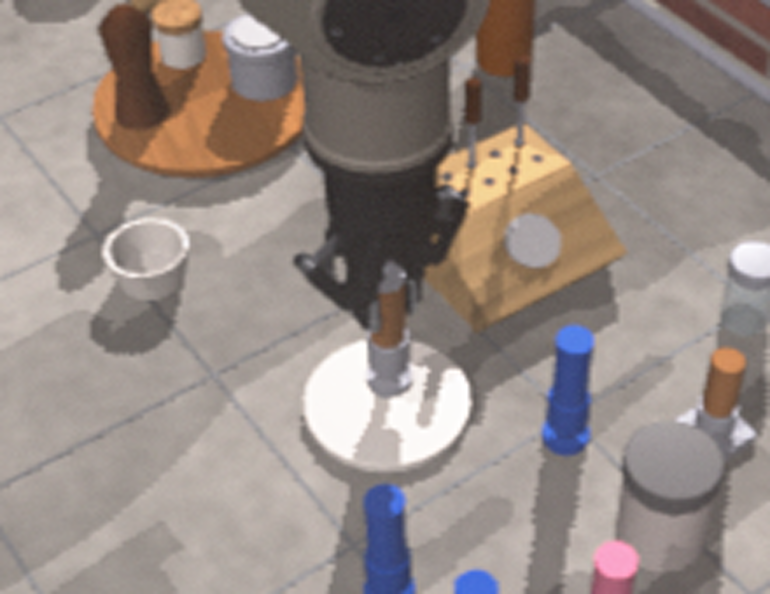

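Request:
servo_tool --steps '[1,0,0.002,-0.006,0,0,0,1,0,0.001,-0.008,0,0,0,1,0,0,-0.007,0,0,0,1,0,0,-0.004,0,0,0,1,0,0,-0.001,0,0,0,1,0,0,0,0,0,0]'

```text
time_s: 22.12
tcp_pos: [0.446, -0.1091, 0.1176]
eef_rot: [-179.9, -0.3, -0.8]
force: [0.3, 0.9, -0.5]
finger_gap: 0.0244
```

```bash
python3 goal.py trivet 0.0
```

```text
t 22.1167 pos [ 0.446  -0.1091  0.1176] rot [-179.8616   -0.3382   -0.7599] q [-25.0118  17.642   36.1672 127.7994 -16.9279  38.7162  22.3926] F [ 0.2848  0.8681 -0.4962]
foot rel along n 0.00489648643499273 lateral [0.0033 0.0001 0.    ] F along n -0.49619731757604724
shift to goal [-0.0027  0.0001 -0.0049] turn [-0.0023  0.0059  0.    ] 0.36541201813563184
```

Request:
servo_tool --steps '[1,-0.001,0,-0.002,-0.002,0.005,0,1,0,0,-0.002,0,0,0,1,0,0,-0.001,0,0,0,1,0,0,0,0,0,0]'

```text
time_s: 22.45
tcp_pos: [0.4451, -0.1093, 0.1125]
eef_rot: [-180.0, -0.0, -0.8]
force: [-1.6, 1.3, 2.5]
finger_gap: 0.0246
```

```bash
python3 goal.py trivet 0.0
```

```text
t 22.45 pos [ 0.4451 -0.1093  0.1125] rot [-179.988    -0.0397   -0.7687] q [-24.7569  18.3068  35.8933 127.9166 -17.3051  38.3252  22.6944] F [-1.5518  1.2742  2.5494]
foot rel along n -0.0002408280310027943 lateral [ 0.0018 -0.0003  0.    ] F along n 2.5493639385406857
shift to goal [-0.0018  0.0003  0.0002] turn [-0.0002  0.0007  0.    ] 0.04146497448821182
```

Request:
servo_tool --steps '[1,0,0,0.0005,0,0,0,1,0,0,0,0,0,0,0.4,0,0,0,0,0,0,0,0,0,0,0,0,0,-0.5,0,0,0,0,0,0,-1,0,0,0,0,0,0,-1,0,0,0,0,0,0,-1,0,0,0,0,0,0,-1,0,0,0,0,0,0,-1,0,0,0,0,0,0]'

```text
time_s: 23.28
tcp_pos: [0.4458, -0.1093, 0.1137]
eef_rot: [-180.0, -0.1, -0.8]
force: [-0.4, -0.9, 0.6]
finger_gap: 0.0852
```

```bash
python3 goal.py trivet 0.0; python3 look.py v2
```

```text
t 23.2833 pos [ 0.4458 -0.1093  0.1137] rot [-179.978    -0.1462   -0.7686] q [-24.8159  18.1779  35.9555 127.8535 -17.2285  38.3914  22.6229] F [-0.3708 -0.9087  0.6086]
foot rel along n 0.0009763905404496526 lateral [ 0.0028 -0.0003  0.    ] F along n 0.6086348522130557
shift to goal [-0.0025  0.0003 -0.001 ] turn [-0.0003  0.0026  0.    ] 0.14782898130553782
23.2833 [ 0.4458 -0.1093  0.1137] [-179.978    -0.1462   -0.7686] F [-0.3708 -0.9087  0.6086] T [ 0.0061  0.0073 -0.0244] 0.08519350909343905
[-24.8159  18.1779  35.9555 127.8535 -17.2285  38.3914  22.6229]
side crop origin 158 169
top crop origin 205 155
```

View pics/side_v2.png

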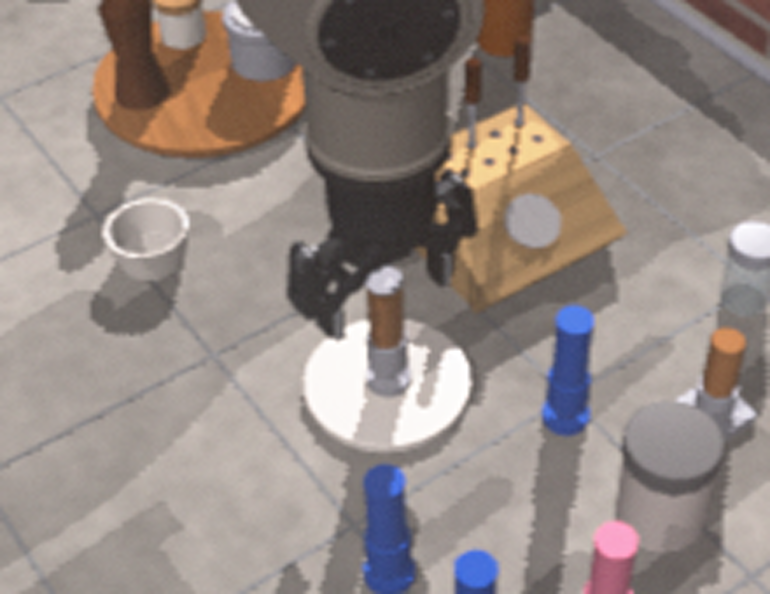

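Request:
servo_tool --steps '[-1,0,0,0.005,0,0,0,-1,0,0,0.01,0,0,0,-1,0,0,0.015,0,0,0,-1,0,0,0.02,0,0,0,-1,0,0,0.02,0,0,0,-1,0,0,0.02,0,0,0,-1,0,0,0.02,0,0,0,-1,0,0,0.02,0,0,0,-1,0.01,0.02,0.005,0,0,0,-1,0.01,0.03,0,0,0,0,-1,0.01,0.03,0,0,0,0,-1,0,0.03,0,0,0,0]'

```text
time_s: 24.38
tcp_pos: [0.4741, -0.0049, 0.2649]
eef_rot: [-180.0, -0.4, -1.7]
force: [0.1, 0.3, 0.2]
finger_gap: 0.0854
```

Request:
servo_tool --steps '[-1,0,0.03,0,0,0,0,-1,0,0.03,0,0,0,0,-1,0,0.03,0,0,0,0,-1,0,0.02,0,0,0,0,-1,0,0.01,0,0,0,0,-1,0,0,0,0,0,0,-1,0,0,0,0,0,0]'

```text
time_s: 24.97
tcp_pos: [0.4734, 0.1242, 0.2712]
eef_rot: [-179.9, -0.7, -1.5]
force: [0.3, -1.9, -0.6]
finger_gap: 0.0854
```

```bash
python3 - <<'E'
from bench import r, eyes
from h import *
np.set_printoptions(precision=4,suppress=True)
s=r.get_state();print(s['time_s'],s['tcp_pos'],s['qvel'],s['force'])
for n in("side","top"):
    c=eyes.capture(n);np.savez(f"{n}_end.npz",**c);cv2.imwrite(f"pics/{n}_end.png",c["color"][...,::-1])
    w=cloud(c);w0=cloud(np.load(n+"0.npz"))
    P=box(w,.41,.48,-.15,-.07,.128,.145);print(n,"cap",len(P),P.mean(0) if len(P) else "")
    for k,b in dict(can=(.48,.58,-.37,-.28,.1,.11),ram=(.3,.43,.08,.19,.035,.045),sq=(.58,.66,-.31,-.24,.098,.11),shk=(.69,.77,-.24,-.17,.07,.085),sauce=(.74,.84,.14,.23,.18,.2)).items():
        a,b2=box(w0,*b),box(w,*b);print(n,k,len(a),len(b2),(b2.mean(0)-a.mean(0)) if len(b2) else "")
E
```

```text
24.9667 [0.4734 0.1242 0.2712] [-0.3872 -0.3756 -0.1094 -0.2735  0.3806  0.4613 -0.4154] [ 0.2747 -1.868  -0.6056]
side cap 91 [ 0.4429 -0.112   0.1374]
side can 560 562 [-0.0001 -0.      0.    ]
side ram 128 122 [-0.0005  0.0006 -0.0001]
side sq 71 69 [ 0.0002 -0.0001  0.0002]
side shk 157 156 [-0.0001  0.      0.0001]
side sauce 50 51 [ 0.0004  0.0001 -0.0005]
top cap 79 [ 0.444  -0.1088  0.1382]
top can 435 443 [-0.0003  0.0003 -0.0002]
top ram 107 0 
top sq 64 65 [ 0.0003 -0.0004 -0.0003]
top shk 162 164 [-0.0002  0.     -0.0003]
top sauce 85 84 [0.0001 0.0002 0.0003]
```

View pics/side_end.png

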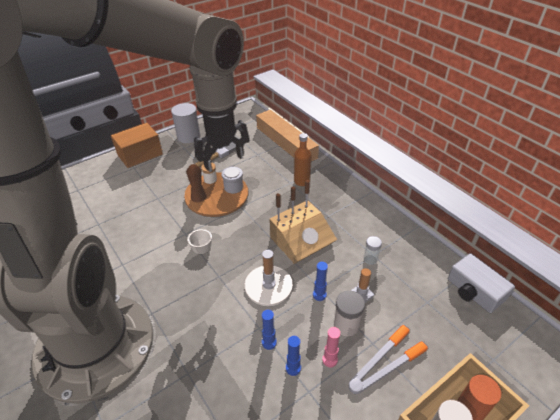

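View pics/top_end.png

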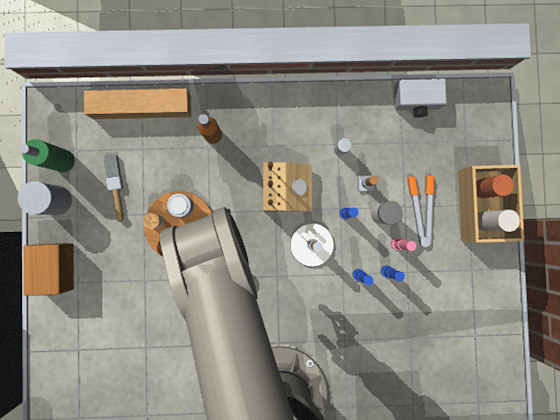

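The stamp stands upright mid-trivet (side (268,268), top (313,246)), the other things are unmoved, and the arm is clear. Handing in.

```bash
python3 -c "
from bench import r
print(r.finish_job())"
```

```text
the job is handed in; nothing more can be done
None
```

I embossed both labels with the round-footed stamp, stood it upright in the middle of the trivet and let go. The job was handed in at about 25 s of the 64 s allowed; no verdict was reported.

- **Tin label:** the press reached about 11–14 N, and the spring rates put that at roughly 7–9 mm of foot travel. Held at or above about 7 mm for a good half second, after an earlier try had drifted to about 6 mm. I then lifted it straight up. A sideways force of up to about 5 N built up during the press. The measured position stayed within 1 mm and the stamp was unmoved in the grip afterwards.
- **Block label:** pressed along the face's normal at about 10–12 N, which is 6.5–8 mm of travel, held for about 0.75 s and lifted along the normal. The foot was about 2 mm off centre and the tilt was off by about 0.5°. A sideways force of about 5 N appeared here too.
- **Trivet:** the stamp's cap measures (0.443–0.444, −0.109 to −0.112, 0.138), so the stamp stands upright within about 3 mm of the middle.
- **Other loose things:** the canister, square stamp, shaker, sauce and ramekin moved less than 1 mm. The arm hid the ramekin from the top camera at the end, so that figure is from the side view only. I checked the tongs and brush by eye alone, and they look unchanged.
- **Checks that disagreed:** the trivet's centre could not be fitted cleanly from the top camera, because other points spoiled the circle fit. I used the side fit and the top mean, which agree within 2 mm. The travel worked out from the arm's position was about 1–1.5 mm less than from the force, but still over 5 mm for both presses.

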